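# Pack two split bearing blocks with their own caps

## Robot

A 6-joint arm with a two-finger parallel gripper is mounted at the origin on a cart in front of the work surface, level with it; the furniture and walls round the work are solid. World frame = base frame: x ahead of the robot, y to its left, z up, the work surface at z = 0. Lengths are in mm, angles in rad, forces in N, time in s.
With the tool pointing down it reaches from about 275 to 1000 mm from the base axis. Payload 8.4 kg.
Tool frame: the origin (TCP) lies at the very end of the fingers, on their centre line; the grasp point (between the pads) lies 19 mm behind it (r.tcp_to_grasp is the distance from the TCP to the grasp point, in mm); z points along the fingers, y is the line along which they close (so a half turn about z gives the same grasp; the last joint's range is limited). The gripper opens to 85 mm and grips with 20 to 120 N. Pads are 22 mm wide; open, the fingers measure 114 mm over their backs; the gripper's body (76 mm by 85 mm) begins 54 mm behind the grasp point. The pads swing forward as they close: fully open they stand 13 mm farther back than shut.
Start: joints at [-1.297, 0.353, 1.633, -0, 1.155, -0.002], TCP at [170.196, -601.383, 231.281] pointing down, gripper open.
Joint ranges: [-2.63, 2.63], [-0.92, 2.1], [0.06, 2.66], [-1.3, 4.44], [0, 2.69], [-3.02, 3.02]. Speed limits (rad/s): [2.22, 2.22, 2.79, 3.14, 3.14, 3.14].

## Interface

Orientations are given as [roll, pitch, yaw] about the fixed x, y, z axes, in that order (R = Rz(yaw) Ry(pitch) Rx(roll)).
In Python, from rig import r gives the robot as it stands. The module is installed in compiled form; this text tells all that it offers.
- The arm moves only by the tool play_rows, never from a script. Its argument "rows" is a list of rows, each an object with "dp": the shift along the tool's x, y, z in units of 40 mm (1.0 is 40 mm), a list of three; "turn": the turn, a rotation vector about the tool's x, y, z in units of 6 degrees (1.0 is 6 degrees), a list of three; "fingers": the closure, from 0 (fully open) to 1 (shut). In form: [{"dp": [tx, ty, tz], "turn": [wx, wy, wz], "fingers": fingers}, ...]. A call has 1 to 5 rows; each row shifts and turns the commanded pose from where the row before left it, along the tool's axes as they then stand; what a row does not reach is not made up. A row lasts 1/12 s, in which the tool goes at most 41.7 mm and 7.16 degrees, less where a joint would pass 70% of its speed; a pose out of reach is approached as far as the arm can. A call is refused whole if a number of a shift passes 1 or a number of a turn 1, either way. A call with a gripper value outside its range is refused whole. The fingers move at their own pace and stop on an object; "force" is the grip in N (left out, the last holds). Time passes only in rows, so rows that do not move let the fingers close. It gives the time, the measured TCP pose, the force, the opening and the grip force at its end, in the units of the state.
- r.sense(): the state, without advancing time (a new reading comes with each control period).
- r.grab_frame(name): name is "side" or "top"; returns a dict with "pixels" (400x640x3 uint8, red, green, blue), "fx", "fy", "cx", "cy" (pixels), "dist" ([k1, k2, p1, p2, k3] as OpenCV has them; the pictures are not rectified), "pose" (4x4, takes a point from camera to world coordinates). Camera axes: x right, y down, z forward; pixel columns grow to the right and rows downward; lengths in mm; the calibration is good to about 2 mm. A picture is of the moment at which its call begins. There is no depth.
- r.sign_off(): hands the job in; it is judged then, once.
The state is a dict: "clock": time; "qpos": joint angles; "qvel": joint speeds; "joint_efforts": joint torques, N m; "eef_pos": TCP position; "tcp_rot": TCP orientation; "contact_force": force on the tool from outside, world axes, zero at the start; "wrist_torque": the same for the moment, N m; "opening": opening from 0.0 (shut) to 1.0 (fully open); "grasp_force": force on a finger pad.
Only numpy, scipy, OpenCV 4.12 (cv2) and the standard library are available. Lean on these libraries where they do the work, as an engineer would, in place of code of your own. Each camera call takes 0.05 s, during which the arm holds its last target. There are 200 camera calls.

## Task

Two split bearing blocks have been taken apart for inspection and their halves lie about on the bench among stray caps. Pack both blocks complete into the grey tray: stand the long lower half in the wide compartment nearest the robot and the short lower half in the narrow one behind it, and fit onto each its own cap, the one of its length whose two holes go over its studs, so that the cap sits fully down on the lower half. Leave the two stray caps, whose holes fit neither block, lying where they are.

Things in the scene. Friction and masses are not known exactly. Their poses are not given: they have to be found in the camera images.
- tray: grey plastic tray, fixed, 192 (x) x 116 (y) x 16 mm high, floor 4 mm thick. Origin: centre of underside, x lengthwise away from the robot, z up. Wide compartment (near): centre at x = -47 mm, 90 mm along x, 108 along y. Narrow one (far): centre at x = +47 mm, 90 mm along x, 90 along y. Each lower half stands in its compartment with its own y along the tray's y.
- base_large: long lower half, bare steel: plinth 88 x 40 x 8 mm, on it a 42 mm long middle with a half-round bore, flat upright faces 40 mm apart, and two lugs with pointed 6 mm studs; joint face 26 mm up, studs 16 mm above it; lugs in line, studs at x = 0, y = +/-31 mm. Origin: centre of underside; x along the bore, y along its length, z up; a half turn about z is the same. Its cap's origin, when home, is 26 mm above this one.
- base_small: short lower half, bare steel: plinth 70 x 40 x 8 mm, on it a 32 mm long middle with a half-round bore, flat upright faces 40 mm apart, and two lugs with pointed 6 mm studs; joint face 22 mm up, studs 16 mm above it; lugs offset in a Z, studs at x, y = (+10, +24) and (-10, -24) mm. Origin: centre of underside; x along the bore, y along its length, z up; a half turn about z is the same. Its cap's origin, when home, is 22 mm above this one.
- cap_large: the long block's own cap: bare steel bearing cap 84 mm long, 24 high: an arch 42 mm long over a half-round bore, 40 mm wide between flat upright faces; at each end a lug 20 mm wide, 10 thick, with a 10 mm through hole; lugs in line, holes at x = 0, y = +/-31 mm. Lies joint face down. Origin: centre of underside; x along the bore, y along its length, z up; a half turn about z is the same.
- cap_small: the short block's own cap: bare steel bearing cap 66 mm long, 19 high: an arch 32 mm long over a half-round bore, 40 mm wide between flat upright faces; at each end a lug 20 mm wide, 10 thick, with a 10 mm through hole; lugs offset in a Z, holes at x, y = (+10, +24) and (-10, -24) mm. Lies joint face down. Origin: centre of underside; x along the bore, y along its length, z up; a half turn about z is the same.
- stray_large: long stray cap, leave alone: bare steel bearing cap 84 mm long, 24 high: an arch 42 mm long over a half-round bore, 40 mm wide between flat upright faces; at each end a lug 20 mm wide, 10 thick, with a 10 mm through hole; lugs offset in a Z, holes at x, y = (+10, +31) and (-10, -31) mm. Lies joint face down. Origin: centre of underside; x along the bore, y along its length, z up; a half turn about z is the same.
- stray_small: short stray cap, leave alone: bare steel bearing cap 66 mm long, 19 high: an arch 32 mm long over a half-round bore, 40 mm wide between flat upright faces; at each end a lug 20 mm wide, 10 thick, with a 10 mm through hole; lugs in line, holes at x = 0, y = +/-24 mm. Lies joint face down. Origin: centre of underside; x along the bore, y along its length, z up; a half turn about z is the same.

How it is judged:
By the outcome, as a careful person would: the job done as asked, in the order asked, and still so for the second after the job is handed in, with the robot touching nothing.
It also fails if it takes over 109 s, if anything falls off the work surface, if the arm or the gripper's body presses on something with over 40 N, if the wrist force passes 120 N, or if a joint passes its speed limit or range.

## Working session

There is one attempt and no reset: what is moved stays moved. The work goes in short steps, Python scripts to look and compute and a tool call to move; the robot and the scene stay as the last step left them, time stands still between calls to the robot, and variables do not carry over. Pictures are saved under pics/ and viewed, at most 14 in all, crops included, and the job is handed in when it is done.

Besides the shell and the picture viewer there is one more tool, called after "Request:" in YAML: its name, and indented under it one key for each argument. play_rows: Moves the arm, as the interface text tells. Its arguments: {"type":"object","properties":{"rows":{"type":"array"},"force":{"type":"number"}},"required":["rows"]}

```bash
mkdir -p pics; python3 - <<'E'
from rig import r
import cv2,numpy as np,pickle
for n in("top","side"):
    f=r.grab_frame(n); pickle.dump(f,open(n+".pkl","wb"))
    cv2.imwrite(f"pics/{n}0.png",cv2.resize(f["pixels"][:,:,::-1],(800,500),interpolation=cv2.INTER_CUBIC))
    print(n,f["fx"],f["cx"],f["cy"],f["dist"],np.round(f["pose"],3).tolist())
print(r.sense(),r.tcp_to_grasp)
E
```

```text
top 452.34605711908927 316.71563621461445 202.7201324417495 [0.01839227 0.         0.         0.         0.        ] [[-0.023, -0.997, 0.072, 399.411], [-1.0, 0.023, 0.003, -26.444], [-0.004, -0.072, -0.997, 1231.734], [0.0, 0.0, 0.0, 1.0]]
side 434.9488211826281 322.3920351965974 190.46848035681865 [-0.04503128  0.          0.          0.          0.        ] [[-1.0, 0.024, -0.006, 482.011], [0.021, 0.664, -0.747, 917.619], [-0.014, -0.747, -0.665, 884.078], [0.0, 0.0, 0.0, 1.0]]
{'clock': 0.1, 'qpos': array([-1.29740459e+00,  3.53621120e-01,  1.63409372e+00, -7.61934191e-06,
        1.15521314e+00, -2.40767262e-03]), 'qvel': array([ 0.00169407, -0.00158481, -0.0008528 ,  0.00073716, -0.00137874,
        0.00020847]), 'joint_efforts': array([ 2.17550401e-04, -6.06357336e+01, -3.42820573e+01, -4.31999047e-05,
        3.91292080e-03,  3.14839235e-05]), 'eef_pos': array([ 170.06790696, -600.94384948,  230.5958555 ]), 'tcp_rot': array([-3.14025731e+00,  3.75162853e-06,  2.75802489e-01]), 'contact_force': array([-0.05591138,  0.46204114, -0.62042843]), 'wrist_torque': array([ 0.01603424,  0.01196565, -0.01112432]), 'grasp_force': 0.0, 'opening': 0.9974561643752469} 18.700000000000003
```

View pics/top0.png

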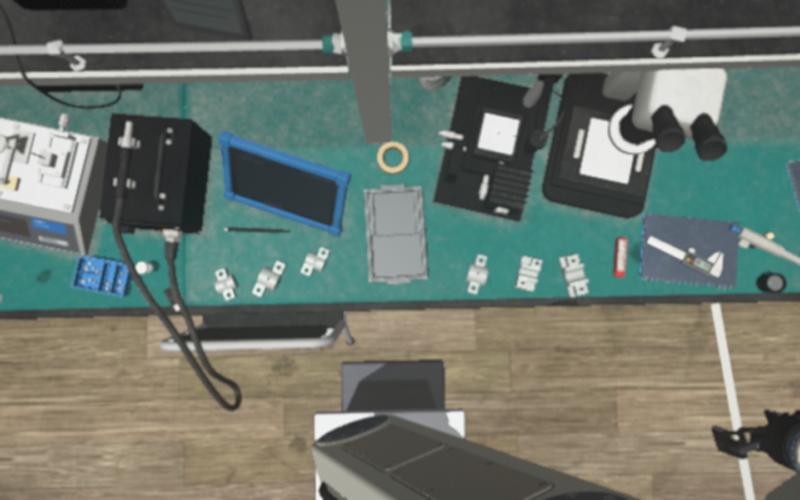

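View pics/side0.png

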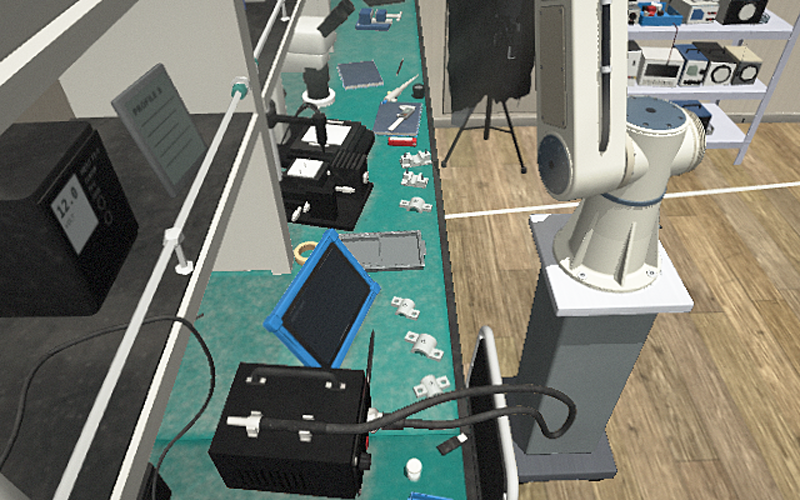

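```bash
python3 - <<'E'
import cv2,numpy as np,pickle
f=pickle.load(open("top.pkl","rb"));p=f["pixels"][:,:,::-1]
def c(x0,y0,w,h,s):return cv2.resize(p[y0:y0+h,x0:x0+w],None,fx=s,fy=s,interpolation=cv2.INTER_CUBIC)
cv2.imwrite("pics/parts.png",np.vstack([c(166,196,114,42,7),c(366,200,114,42,7)]))
cv2.imwrite("pics/tray.png",c(284,144,66,86,6.5))
E
```

```text
(no output)
```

View pics/parts.png

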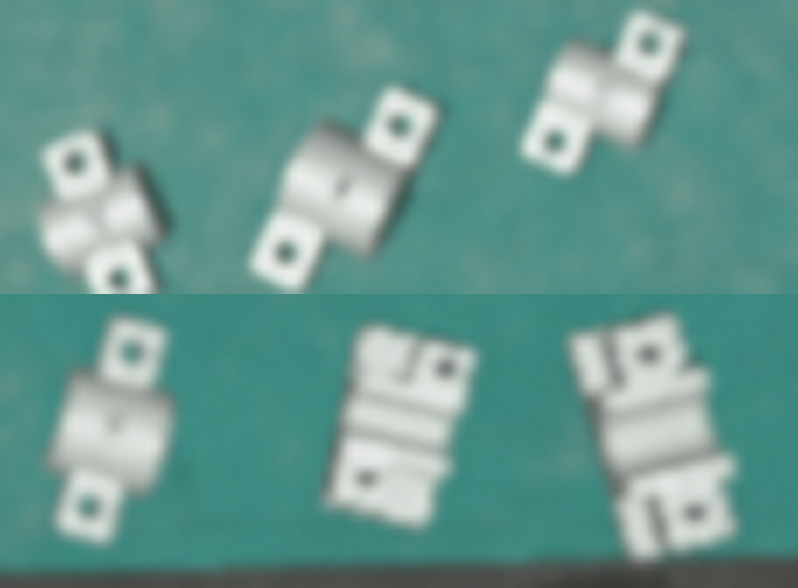

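View pics/tray.png

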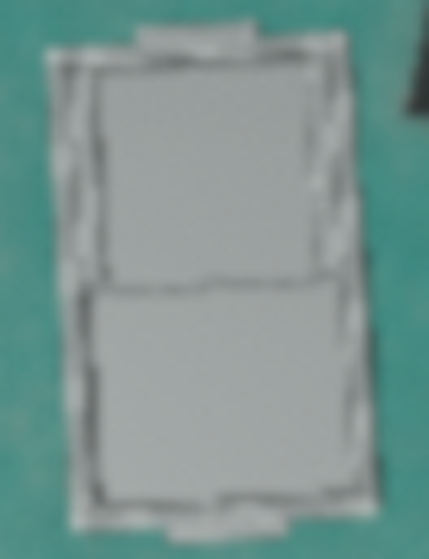

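```bash
cat >h.py <<'E'
import cv2,numpy as np,pickle
from scipy.optimize import least_squares
def proj(f,P):
    P=np.atleast_2d(np.asarray(P,float));M=np.linalg.inv(f["pose"])
    K=np.array([[f["fx"],0,f["cx"]],[0,f["fy"],f["cy"]],[0,0,1.]])
    return cv2.projectPoints(P,cv2.Rodrigues(M[:3,:3])[0],M[:3,3],K,np.array(f["dist"],float))[0][:,0]
def T(q,p):
    p=np.asarray(p,float);c,s=np.cos(q[2]),np.sin(q[2])
    return np.c_[q[0]+c*p[:,0]-s*p[:,1],q[1]+s*p[:,0]+c*p[:,1],p[:,2]]
def fit(f,p,px,q0):
    return least_squares(lambda q:(proj(f,T(q,p))-px).ravel(),q0,x_scale=[10,10,.1])
def box(x,y,z):  # half x, half y, height list
    return [[a*x,b*y,z] for a,b in((1,1),(1,-1),(-1,-1),(-1,1))]
E
cat >m.py <<'E'
from h import *
t=pickle.load(open("top.pkl","rb"));s=pickle.load(open("side.pkl","rb"))
def o(l,x0,y0,k):return (np.array(l,float)+.5)/k-.5+[x0,y0]
R=lambda l:o([(x,y-294) for x,y in l],366,200,7)
L=lambda l:o(l,166,196,7)
z=7
# picture up=+x, left=+y
J={"cap_large":([[0,31,z],[0,-31,z]],R([(90,507),(133,352)]),.3),
"cap_small":([[10,24,z],[-10,-24,z]],L([(555,142),(650,43)]),0),
"base_small":([[10,24,32],[-10,-24,32]],R([(366,478),(447,367)]),0),
"base_large":([[0,31,36],[0,-31,36]],R([(650,354),(695,512)]),0),
"tray":(box(96,58,10),o([(48,50),(345,35),(380,512),(75,528)],284,144,6.5),0)}
Q={}
for n,(p,px,_) in J.items():
    b=min((fit(t,p,px,[400,0,a]) for a in np.arange(-3,3.1,.5)),key=lambda b:b.cost)
    q=b.x;q[2]=(q[2]+np.pi/2)%np.pi-np.pi/2;Q[n]=q;print(n,q.round(2),b.cost.round(2))
pickle.dump(Q,open("Q.pkl","wb"))
def shape(n):
    if n=="tray":return [box(96,58,16)]
    lg="large" in n;c=lambda v:[[x,y,z+0] for x,y,z in v]
    if n[0]=="b":
        w=44 if lg else 35;H=26 if lg else 22
        st=[(0,31),(0,-31)] if lg else [(10,24),(-10,-24)]
        return [box(20,w,0),box(20,w,8)]+[[[a,b,H],[a,b,H+16]] for a,b in st]
    st=[(0,31),(0,-31)] if lg else [(10,24),(-10,-24)];m=21 if lg else 16;H=24 if lg else 19
    return [box(20,m,0),[[20,0,H],[-20,0,H]]]+[[[a+5*np.cos(k),b+5*np.sin(k),10] for k in np.arange(8)*.785] for a,b in st]
def draw(f,k,r):
    x0,y0,w,h=r;im=cv2.resize(f["pixels"][y0:y0+h,x0:x0+w,::-1],None,fx=k,fy=k,interpolation=cv2.INTER_CUBIC)
    for n in Q:
        for g in shape(n):
            u=((proj(f,T(Q[n],g))-[x0,y0]+.5)*k-.5)
            cv2.polylines(im,[np.int32(u*8)],True,(0,0,255),1,cv2.LINE_AA,3)
    return im
if __name__=="__main__":
    cv2.imwrite("pics/ov1.png",np.vstack([draw(t,5,(236,196,160,48))[:, :800],draw(t,5,(366,200,114,42))[:, :].copy() if 0 else cv2.copyMakeBorder(draw(t,5,(366,196,114,48)),0,0,0,230,0)]))
    a=draw(s,5,(300,100,64,160)); 
    cv2.imwrite("pics/ov2.png",np.hstack([draw(s,6,(305,110,45,70)),draw(s,6,(255,180,88,70))]))
E
python3 m.py
```

```text
cap_large [ 440.43 -197.23    1.27] 0.0
cap_small [476.04 153.79   1.18] 0.03
base_small [ 439.67 -305.19    1.3 ] 0.0
base_large [ 433.35 -403.81   -1.34] 0.01
tray [ 5.3188e+02 -2.2610e+01  4.0000e-02] 12.09
```

View pics/ov1.png

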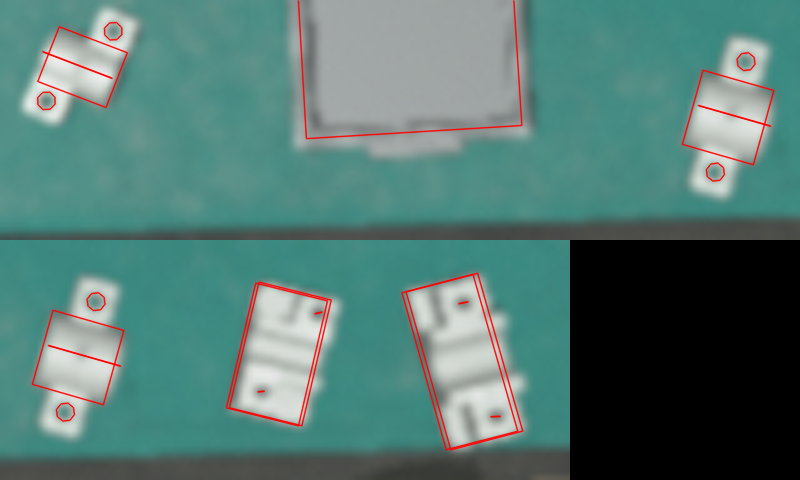

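View pics/ov2.png

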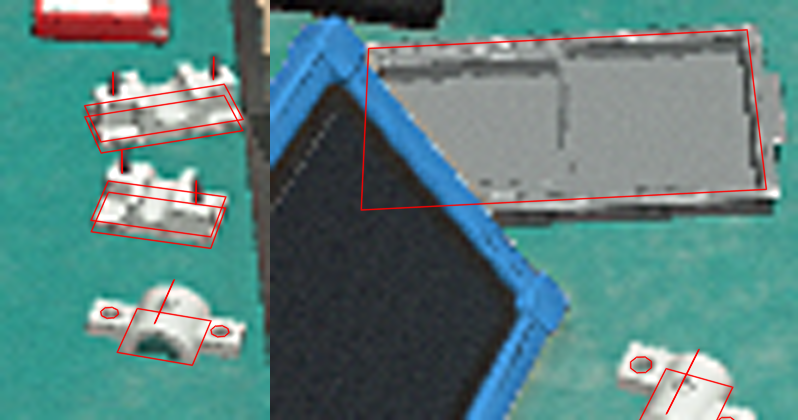

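```bash
cat >plan.py <<'E'
import numpy as np,json,sys
from scipy.spatial.transform import Rotation as Ro
from rig import r
def plan(wps,start=None):
    """wps: (x,y,z,yaw,fingers[,maxstep]) ; prints rows in calls of 5"""
    s=r.sense();p=np.array(s["eef_pos"]);R=Ro.from_euler("xyz",s["tcp_rot"])
    rows=[]
    for w in wps:
        g=np.array(w[:3],float);G=Ro.from_euler("xyz",[np.pi,0,w[3]]);m=w[5] if len(w)>5 else .95
        while 1:
            d=(R.inv().apply(g-p))/40;t=np.degrees((R.inv()*G).as_rotvec())/6
            n=int(np.ceil(max(np.linalg.norm(d)/m,abs(t).max()/.95)-.02))
            if n<1:break
            # translate along world line, turn evenly
            d=np.round(d/n,2);t=np.round(t/n,2)
            if not d.any() and not t.any():break
            rows.append({"dp":d.tolist(),"turn":t.tolist(),"fingers":w[4]})
            p=p+R.apply(d*40);R=R*Ro.from_rotvec(np.radians(t*6))
            if n==1:break
    for i in range(0,len(rows),5):print(json.dumps(rows[i:i+5]))
    print("end",p.round(1),R.as_euler("xyz").round(3))
E
python3 - <<'E'
from plan import plan
plan([(433.3,-403.8,100,.23,0),(433.3,-403.8,60,.23,0)])
E
```

```text
[{"dp": [0.77, -0.29, 0.33], "turn": [-0.0, 0.0, 0.04], "fingers": 0}, {"dp": [0.77, -0.3, 0.33], "turn": [-0.0, 0.0, 0.04], "fingers": 0}, {"dp": [0.76, -0.3, 0.33], "turn": [-0.0, 0.0, 0.04], "fingers": 0}, {"dp": [0.76, -0.3, 0.33], "turn": [-0.0, 0.0, 0.05], "fingers": 0}, {"dp": [0.76, -0.31, 0.32], "turn": [-0.0, 0.0, 0.04], "fingers": 0}]
[{"dp": [0.76, -0.31, 0.33], "turn": [-0.0, 0.0, 0.05], "fingers": 0}, {"dp": [0.76, -0.32, 0.32], "turn": [-0.0, 0.0, 0.04], "fingers": 0}, {"dp": [0.76, -0.32, 0.33], "turn": [-0.0, 0.0, 0.05], "fingers": 0}, {"dp": [0.76, -0.32, 0.32], "turn": [-0.01, 0.0, 0.04], "fingers": 0}, {"dp": [0.75, -0.33, 0.33], "turn": [-0.0, 0.0, 0.05], "fingers": 0}]
[{"dp": [0.0, 0.0, 0.5], "turn": [-0.0, 0.0, -0.0], "fingers": 0}, {"dp": [0.0, 0.0, 0.5], "turn": [-0.0, 0.0, -0.0], "fingers": 0}]
end [ 433.2 -403.8   59.9] [-3.141  0.     0.23 ]
```

Request:
play_rows:
  rows:
    - {"dp": [0.77, -0.29, 0.33], "turn": [0, 0, 0.04], "fingers": 0}
    - {"dp": [0.77, -0.3, 0.33], "turn": [0, 0, 0.04], "fingers": 0}
    - {"dp": [0.76, -0.3, 0.33], "turn": [0, 0, 0.04], "fingers": 0}
    - {"dp": [0.76, -0.3, 0.33], "turn": [0, 0, 0.05], "fingers": 0}
    - {"dp": [0.76, -0.31, 0.32], "turn": [0, 0, 0.04], "fingers": 0}

```text
clock: 0.52
eef_pos: [302.5, -501.9, 164.8]
tcp_rot: [-3.141, 0.0, 0.253]
contact_force: [0.3, -0.2, -0.4]
opening: 1.0
grasp_force: 0.0
```

Request:
play_rows:
  rows:
    - {"dp": [0.76, -0.31, 0.33], "turn": [0, 0, 0.05], "fingers": 0}
    - {"dp": [0.76, -0.32, 0.32], "turn": [0, 0, 0.04], "fingers": 0}
    - {"dp": [0.76, -0.32, 0.33], "turn": [0, 0, 0.05], "fingers": 0}
    - {"dp": [0.76, -0.32, 0.32], "turn": [0, 0, 0.04], "fingers": 0}
    - {"dp": [0.75, -0.33, 0.33], "turn": [0, 0, 0.05], "fingers": 0}

```text
clock: 0.93
eef_pos: [434.4, -403.1, 99.7]
tcp_rot: [-3.141, 0.0, 0.229]
contact_force: [0.3, -0.6, -0.9]
opening: 1.002
grasp_force: 0.0
```

Request:
play_rows:
  rows:
    - {"dp": [0, 0, 0.5], "turn": [0, 0, 0], "fingers": 0}
    - {"dp": [0, 0, 0.5], "turn": [0, 0, 0], "fingers": 0}
    - {"dp": [0, 0, 0], "turn": [0, 0, 0], "fingers": 0}
    - {"dp": [0, 0, 0], "turn": [0, 0, 0], "fingers": 0}

```text
clock: 1.27
eef_pos: [432.7, -403.6, 59.6]
tcp_rot: [-3.139, 0.002, 0.23]
contact_force: [0.1, -0.4, -0.2]
opening: 0.997
grasp_force: 0.0
```

Request:
play_rows:
  rows:
    - {"dp": [0, 0, 0.7], "turn": [0, 0, 0], "fingers": 0}
    - {"dp": [0, 0, 0.5], "turn": [0, 0, 0], "fingers": 0}
    - {"dp": [0, 0, 0.24], "turn": [0, 0, 0], "fingers": 0}
    - {"dp": [0, 0, 0], "turn": [0, 0, 0], "fingers": 1}
    - {"dp": [0, 0, 0], "turn": [0, 0, 0], "fingers": 1}
  force: 70

```text
clock: 1.68
eef_pos: [433.4, -404.9, 3.7]
tcp_rot: [3.141, -0.0, 0.229]
contact_force: [-0.5, 0.5, 0.9]
opening: 0.752
grasp_force: 0.0
```

Request:
play_rows:
  rows:
    - {"dp": [0, 0, 0], "turn": [0, 0, 0], "fingers": 1}
    - {"dp": [0, 0, 0], "turn": [0, 0, 0], "fingers": 1}
    - {"dp": [0, 0, 0], "turn": [0, 0, 0], "fingers": 1}
    - {"dp": [0, 0, 0], "turn": [0, 0, 0], "fingers": 1}
    - {"dp": [0, 0, 0], "turn": [0, 0, 0], "fingers": 1}

```text
clock: 2.1
eef_pos: [434.2, -405.5, 4.8]
tcp_rot: [3.139, -0.001, 0.23]
contact_force: [-2.4, -0.2, 7.8]
opening: 0.447
grasp_force: 70.9
```

```bash
python3 - <<'E'
from plan import plan
plan([(433.3,-403.8,100,.23,1),(485,-24.5,100,1.61,1),(485,-24.5,60,1.61,1)])
E
```

```text
[{"dp": [-0.0, -0.01, -0.79], "turn": [0.01, -0.0, -0.0], "fingers": 1}, {"dp": [-0.0, -0.02, -0.79], "turn": [0.01, -0.01, -0.0], "fingers": 1}, {"dp": [-0.01, -0.01, -0.8], "turn": [0.0, -0.0, -0.0], "fingers": 1}, {"dp": [0.24, -0.64, -0.0], "turn": [0.0, -0.0, -0.94], "fingers": 1}, {"dp": [0.31, -0.61, -0.0], "turn": [0.0, -0.0, -0.94], "fingers": 1}]
[{"dp": [0.36, -0.58, -0.0], "turn": [0.0, 0.0, -0.94], "fingers": 1}, {"dp": [0.42, -0.54, -0.0], "turn": [0.0, 0.0, -0.94], "fingers": 1}, {"dp": [0.47, -0.5, -0.0], "turn": [0.0, 0.0, -0.94], "fingers": 1}, {"dp": [0.52, -0.45, -0.0], "turn": [0.0, 0.0, -0.94], "fingers": 1}, {"dp": [0.56, -0.39, -0.0], "turn": [0.0, 0.0, -0.94], "fingers": 1}]
[{"dp": [0.59, -0.34, -0.0], "turn": [0.0, 0.0, -0.94], "fingers": 1}, {"dp": [0.62, -0.28, -0.0], "turn": [0.0, 0.0, -0.94], "fingers": 1}, {"dp": [0.65, -0.21, -0.0], "turn": [0.0, 0.0, -0.94], "fingers": 1}, {"dp": [0.67, -0.15, -0.0], "turn": [0.0, 0.0, -0.95], "fingers": 1}, {"dp": [0.68, -0.08, -0.0], "turn": [0.0, 0.0, -0.94], "fingers": 1}]
[{"dp": [0.68, -0.02, -0.0], "turn": [0.0, 0.0, -0.95], "fingers": 1}, {"dp": [0.68, 0.06, -0.0], "turn": [0.0, 0.0, -0.94], "fingers": 1}, {"dp": [0.0, -0.0, 0.5], "turn": [0.0, 0.0, -0.0], "fingers": 1}, {"dp": [0.0, -0.0, 0.5], "turn": [0.0, 0.0, -0.0], "fingers": 1}]
end [485.1 -24.6  59.9] [3.141 0.    1.61 ]
```

Request:
play_rows:
  rows:
    - {"dp": [0, 0, -0.4], "turn": [0, 0, 0], "fingers": 1}
    - {"dp": [0, 0, -0.79], "turn": [0, 0, 0], "fingers": 1}
    - {"dp": [0, 0, -0.8], "turn": [0, 0, 0], "fingers": 1}
    - {"dp": [0, 0, -0.4], "turn": [0, 0, 0], "fingers": 1}
    - {"dp": [0, 0, 0], "turn": [0, 0, 0], "fingers": 1}

```text
clock: 2.52
eef_pos: [435.3, -406.2, 103.0]
tcp_rot: [3.136, -0.004, 0.23]
contact_force: [1.4, -1.0, -4.4]
opening: 0.444
grasp_force: 72.7
```

```bash
cat >look.py <<'E'
import sys;sys.path.insert(0,'.')
from rig import r
from h import *
def look(name,crops,W=800):
    ims=[];fs={}
    for n,x0,y0,w,h,k in crops:
        if n not in fs: fs[n]=r.grab_frame(n);pickle.dump(fs[n],open(n+"_now.pkl","wb"))
        ims.append(cv2.resize(fs[n]["pixels"][y0:y0+h,x0:x0+w,::-1],None,fx=k,fy=k,interpolation=cv2.INTER_CUBIC))
    H=max(i.shape[0] for i in ims)
    cv2.imwrite(f"pics/{name}.png",np.hstack([cv2.copyMakeBorder(i,0,H-i.shape[0],0,0,0) for i in ims]))
E
python3 - <<'E'
from look import *
look("lift1",[("side",290,85,70,80,5),("top",400,170,85,80,5)][:2])
print(r.sense()["contact_force"],r.sense()["wrist_torque"],r.sense()["eef_pos"])
E
```

```text
[-0.57987292  0.2569041  -4.86041733] [-0.03529744  0.01667063  0.02104971] [ 433.35050396 -404.42733985   98.87065605]
```

View pics/lift1.png

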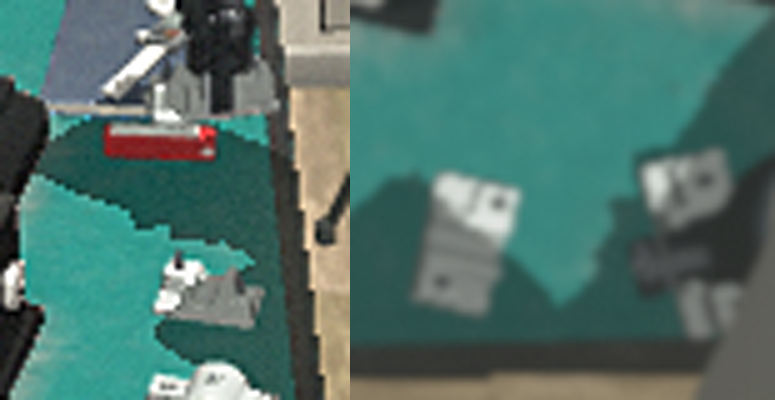

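Request:
play_rows:
  rows:
    - {"dp": [0.24, -0.64, 0], "turn": [0, 0, -0.94], "fingers": 1}
    - {"dp": [0.31, -0.61, 0], "turn": [0, 0, -0.94], "fingers": 1}
    - {"dp": [0.36, -0.58, 0], "turn": [0, 0, -0.94], "fingers": 1}
    - {"dp": [0.42, -0.54, 0], "turn": [0, 0, -0.94], "fingers": 1}
    - {"dp": [0.47, -0.5, 0], "turn": [0, 0, -0.94], "fingers": 1}

```text
clock: 3.03
eef_pos: [450.2, -266.8, 96.5]
tcp_rot: [-3.138, 0.001, 0.726]
contact_force: [0.6, 0.1, -5.2]
opening: 0.443
grasp_force: 72.7
```

Request:
play_rows:
  rows:
    - {"dp": [0.52, -0.45, 0], "turn": [0, 0, -0.94], "fingers": 1}
    - {"dp": [0.56, -0.39, 0], "turn": [0, 0, -0.94], "fingers": 1}
    - {"dp": [0.59, -0.34, 0], "turn": [0, 0, -0.94], "fingers": 1}
    - {"dp": [0.62, -0.28, 0], "turn": [0, 0, -0.94], "fingers": 1}
    - {"dp": [0.65, -0.21, 0], "turn": [0, 0, -0.94], "fingers": 1}

```text
clock: 3.45
eef_pos: [468.5, -131.8, 96.7]
tcp_rot: [-3.138, 0.0, 1.219]
contact_force: [0.7, 0.5, -4.4]
opening: 0.445
grasp_force: 72.7
```

Request:
play_rows:
  rows:
    - {"dp": [0.67, -0.15, 0], "turn": [0, 0, -0.94], "fingers": 1}
    - {"dp": [0.68, -0.08, 0], "turn": [0, 0, -0.94], "fingers": 1}
    - {"dp": [0.68, -0.02, 0], "turn": [0, 0, -0.94], "fingers": 1}
    - {"dp": [0.68, 0.06, 0], "turn": [0, 0, -0.94], "fingers": 1}
    - {"dp": [0, 0, 0], "turn": [0, 0, 0], "fingers": 1}

```text
clock: 3.87
eef_pos: [484.4, -21.5, 96.8]
tcp_rot: [-3.139, -0.001, 1.616]
contact_force: [0.7, 0.1, -4.6]
opening: 0.444
grasp_force: 72.7
```

Request:
play_rows:
  rows:
    - {"dp": [0, 0, 0.5], "turn": [0, 0, 0], "fingers": 1}
    - {"dp": [0, 0, 0.5], "turn": [0, 0, 0], "fingers": 1}
    - {"dp": [0, 0, 0], "turn": [0, 0, 0], "fingers": 1}
    - {"dp": [0, 0, 0], "turn": [0, 0, 0], "fingers": 1}

```text
clock: 4.2
eef_pos: [483.1, -25.2, 56.8]
tcp_rot: [-3.137, -0.0, 1.607]
contact_force: [-0.7, -0.3, -4.0]
opening: 0.446
grasp_force: 72.8
```

```bash
python3 - <<'E'
from look import *
from plan import plan
print(r.sense()["eef_pos"],r.sense()["tcp_rot"])
look("place1",[("side",250,165,95,80,4),("top",280,140,80,95,5)])
plan([(485,-24.5,12,1.61,1)])
E
```

```text
[483.13998873 -25.2411232   56.80324789] [-3.13658656e+00 -4.11466462e-04  1.60738368e+00]
[{"dp": [0.01, -0.0, 0.58], "turn": [-0.0, -0.0, -0.01], "fingers": 1}, {"dp": [0.01, -0.0, 0.58], "turn": [-0.01, -0.0, -0.02], "fingers": 1}]
end [485.  -24.6  12.1] [ 3.141 -0.     1.61 ]
```

View pics/place1.png

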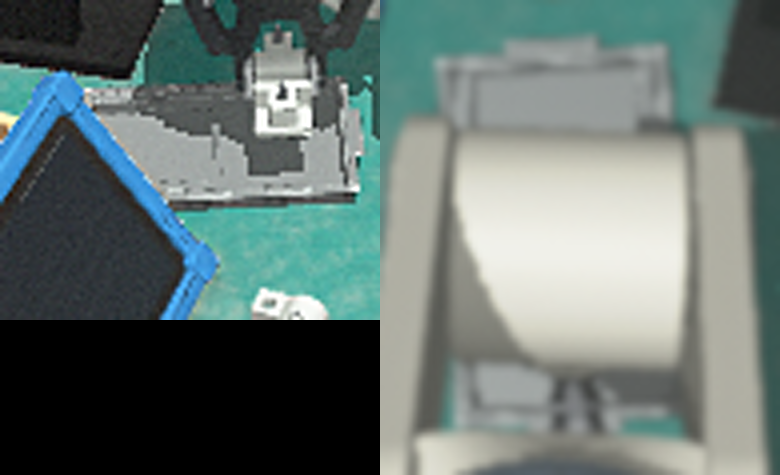

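Request:
play_rows:
  rows:
    - {"dp": [0, 0, 0.5], "turn": [0, 0, 0], "fingers": 1}
    - {"dp": [0, 0, 0.45], "turn": [0, 0, 0], "fingers": 1}
    - {"dp": [0, 0, 0.15], "turn": [0, 0, 0], "fingers": 1}
    - {"dp": [0, 0, 0.05], "turn": [0, 0, 0], "fingers": 1}
    - {"dp": [0, 0, 0], "turn": [0, 0, 0], "fingers": 1}

```text
clock: 4.72
eef_pos: [485.4, -25.3, 12.8]
tcp_rot: [-3.141, -0.0, 1.608]
contact_force: [-0.1, -0.6, -4.4]
opening: 0.444
grasp_force: 72.8
```

Request:
play_rows:
  rows:
    - {"dp": [0, 0, 0.04], "turn": [0, 0, 0], "fingers": 1}
    - {"dp": [0, 0, 0], "turn": [0, 0, 0], "fingers": 1}
    - {"dp": [0, 0, 0], "turn": [0, 0, 0], "fingers": 1}

```text
clock: 4.97
eef_pos: [485.8, -25.2, 11.6]
tcp_rot: [3.14, 0.0, 1.608]
contact_force: [0.4, -0.2, -3.9]
opening: 0.441
grasp_force: 72.8
```

Request:
play_rows:
  rows:
    - {"dp": [0, 0, 0.05], "turn": [0, 0, 0], "fingers": 1}
    - {"dp": [0, 0, 0.04], "turn": [0, 0, 0], "fingers": 1}
    - {"dp": [0, 0, 0], "turn": [0, 0, 0], "fingers": 1}

```text
clock: 5.22
eef_pos: [485.8, -25.2, 8.7]
tcp_rot: [3.141, 0.0, 1.608]
contact_force: [-5.1, 0.4, 19.0]
opening: 0.447
grasp_force: 75.5
```

Request:
play_rows:
  rows:
    - {"dp": [0, 0, -0.05], "turn": [0, 0, 0], "fingers": 0.42}
    - {"dp": [0, 0, 0], "turn": [0, 0, 0], "fingers": 0.42}
    - {"dp": [0, 0, 0], "turn": [0, 0, 0], "fingers": 0.42}
    - {"dp": [0, 0, -0.2], "turn": [0, 0, 0], "fingers": 0.42}
    - {"dp": [0, 0, -0.5], "turn": [0, 0, 0], "fingers": 0.42}

```text
clock: 5.63
eef_pos: [483.6, -25.1, 36.1]
tcp_rot: [-3.138, -0.0, 1.608]
contact_force: [-0.7, 0.1, 0.3]
opening: 0.581
grasp_force: 0.0
```

Request:
play_rows:
  rows:
    - {"dp": [0, 0, -0.8], "turn": [0, 0, 0], "fingers": 0}
    - {"dp": [0, 0, -0.8], "turn": [0, 0, 0], "fingers": 0}

```text
clock: 5.8
eef_pos: [484.3, -25.1, 102.0]
tcp_rot: [-3.139, -0.0, 1.608]
contact_force: [0.7, -1.1, -0.4]
opening: 0.845
grasp_force: 0.0
```

```bash
python3 - <<'E'
from plan import plan
plan([(439.7,-305.2,90,2.87,0),(439.7,-305.2,2.5,2.87,0,.7)])
E
```

```text
[{"dp": [-0.54, -0.11, 0.02], "turn": [-0.0, -0.0, -0.93], "fingers": 0}, {"dp": [-0.52, -0.16, 0.02], "turn": [-0.0, -0.0, -0.93], "fingers": 0}, {"dp": [-0.5, -0.21, 0.02], "turn": [-0.0, -0.0, -0.93], "fingers": 0}, {"dp": [-0.48, -0.25, 0.02], "turn": [-0.0, -0.0, -0.93], "fingers": 0}, {"dp": [-0.46, -0.3, 0.02], "turn": [-0.0, -0.0, -0.93], "fingers": 0}]
[{"dp": [-0.42, -0.34, 0.03], "turn": [-0.0, -0.0, -0.93], "fingers": 0}, {"dp": [-0.39, -0.38, 0.02], "turn": [-0.0, -0.0, -0.92], "fingers": 0}, {"dp": [-0.35, -0.42, 0.03], "turn": [-0.0, -0.0, -0.93], "fingers": 0}, {"dp": [-0.31, -0.45, 0.02], "turn": [-0.0, -0.0, -0.92], "fingers": 0}, {"dp": [-0.26, -0.48, 0.03], "turn": [-0.0, -0.01, -0.93], "fingers": 0}]
[{"dp": [-0.21, -0.5, 0.02], "turn": [-0.0, -0.0, -0.92], "fingers": 0}, {"dp": [-0.17, -0.52, 0.03], "turn": [-0.0, -0.01, -0.93], "fingers": 0}, {"dp": [-0.11, -0.54, 0.02], "turn": [-0.01, -0.0, -0.92], "fingers": 0}, {"dp": [-0.0, 0.0, 0.55], "turn": [0.0, -0.0, -0.0], "fingers": 0}, {"dp": [-0.0, 0.0, 0.55], "turn": [0.0, -0.0, -0.0], "fingers": 0}]
[{"dp": [-0.0, 0.0, 0.55], "turn": [0.0, -0.0, -0.0], "fingers": 0}, {"dp": [-0.0, 0.0, 0.54], "turn": [0.0, -0.0, -0.0], "fingers": 0}]
end [ 439.5 -305.2    2.5] [ 3.142 -0.     2.87 ]
```

Request:
play_rows:
  rows:
    - {"dp": [-0.54, -0.11, 0.02], "turn": [0, 0, -0.93], "fingers": 0}
    - {"dp": [-0.52, -0.16, 0.02], "turn": [0, 0, -0.93], "fingers": 0}
    - {"dp": [-0.5, -0.21, 0.02], "turn": [0, 0, -0.93], "fingers": 0}
    - {"dp": [-0.48, -0.25, 0.02], "turn": [0, 0, -0.93], "fingers": 0}
    - {"dp": [-0.46, -0.3, 0.02], "turn": [0, 0, -0.93], "fingers": 0}

```text
clock: 6.22
eef_pos: [467.8, -133.8, 97.9]
tcp_rot: [3.141, 0.0, 2.1]
contact_force: [0.7, -0.1, 0.5]
opening: 0.999
grasp_force: 0.0
```

Request:
play_rows:
  rows:
    - {"dp": [-0.42, -0.34, 0.03], "turn": [0, 0, -0.93], "fingers": 0}
    - {"dp": [-0.39, -0.38, 0.02], "turn": [0, 0, -0.92], "fingers": 0}
    - {"dp": [-0.35, -0.42, 0.03], "turn": [0, 0, -0.93], "fingers": 0}
    - {"dp": [-0.31, -0.45, 0.02], "turn": [0, 0, -0.92], "fingers": 0}
    - {"dp": [-0.26, -0.48, 0.03], "turn": [0, 0, -0.93], "fingers": 0}

```text
clock: 6.63
eef_pos: [450.8, -241.6, 92.5]
tcp_rot: [3.142, 0.0, 2.584]
contact_force: [1.2, -0.5, 0.5]
opening: 1.003
grasp_force: 0.0
```

Request:
play_rows:
  rows:
    - {"dp": [-0.21, -0.5, 0.02], "turn": [0, 0, -0.92], "fingers": 0}
    - {"dp": [-0.17, -0.52, 0.03], "turn": [0, 0, -0.93], "fingers": 0}
    - {"dp": [-0.11, -0.54, 0.02], "turn": [0, 0, -0.92], "fingers": 0}
    - {"dp": [0, 0, 0], "turn": [0, 0, 0], "fingers": 0}
    - {"dp": [0, 0, 0], "turn": [0, 0, 0], "fingers": 0}

```text
clock: 7.05
eef_pos: [440.3, -306.1, 89.5]
tcp_rot: [3.142, 0.0, 2.867]
contact_force: [-0.1, 0.6, -0.2]
opening: 0.997
grasp_force: 0.0
```

```bash
python3 - <<'E'
from plan import plan
plan([(439.7,-305.2,2.5,2.87,0,.7)])
E
```

```text
[{"dp": [0.0, 0.0, 0.54], "turn": [0.0, 0.0, -0.01], "fingers": 0}, {"dp": [0.01, 0.01, 0.55], "turn": [0.0, 0.0, -0.01], "fingers": 0}, {"dp": [0.0, 0.0, 0.54], "turn": [0.0, 0.0, -0.01], "fingers": 0}, {"dp": [0.01, 0.01, 0.55], "turn": [0.0, 0.0, -0.0], "fingers": 0}]
end [ 439.7 -305.1    2.3] [3.142 0.    2.87 ]
```

Request:
play_rows:
  rows:
    - {"dp": [0, 0, 0.7], "turn": [0, 0, 0], "fingers": 0}
    - {"dp": [0.01, 0.01, 0.7], "turn": [0, 0, -0.02], "fingers": 0}
    - {"dp": [0, 0, 0.5], "turn": [0, 0, 0], "fingers": 0}
    - {"dp": [0.01, 0.01, 0.24], "turn": [0, 0, 0], "fingers": 0}
    - {"dp": [0, 0, 0], "turn": [0, 0, 0], "fingers": 1}

```text
clock: 7.47
eef_pos: [438.7, -302.6, 2.0]
tcp_rot: [3.14, -0.004, 2.871]
contact_force: [0.1, 0.4, 0.3]
opening: 0.885
grasp_force: 0.0
```

Request:
play_rows:
  rows:
    - {"dp": [0, 0, 0], "turn": [0, 0, 0], "fingers": 1}
    - {"dp": [0, 0, 0], "turn": [0, 0, 0], "fingers": 1}
    - {"dp": [0, 0, 0], "turn": [0, 0, 0], "fingers": 1}
    - {"dp": [0, 0, 0], "turn": [0, 0, 0], "fingers": 1}
    - {"dp": [0, 0, 0], "turn": [0, 0, 0], "fingers": 1}

```text
clock: 7.88
eef_pos: [441.0, -304.9, 5.5]
tcp_rot: [-3.141, 0.003, 2.872]
contact_force: [-0.7, 1.3, 7.3]
opening: 0.445
grasp_force: 70.9
```

Request:
play_rows:
  rows:
    - {"dp": [0, 0, 0], "turn": [0, 0, 0], "fingers": 1}
    - {"dp": [0, 0, -0.3], "turn": [0, 0, 0], "fingers": 1}
    - {"dp": [0, 0, -0.7], "turn": [0, 0, 0], "fingers": 1}
    - {"dp": [0, 0, -0.8], "turn": [0, 0, 0], "fingers": 1}
    - {"dp": [0, 0, -0.6], "turn": [0, 0, 0], "fingers": 1}

```text
clock: 8.3
eef_pos: [440.2, -304.5, 102.7]
tcp_rot: [-3.141, 0.001, 2.872]
contact_force: [1.8, -0.3, -2.8]
opening: 0.445
grasp_force: 71.4
```

```bash
python3 - <<'E'
from plan import plan
plan([(579,-20.7,100,1.61,1)])
E
```

```text
[{"dp": [-0.11, 0.6, 0.01], "turn": [0.0, 0.0, 0.93], "fingers": 1}, {"dp": [-0.05, 0.61, 0.0], "turn": [0.0, 0.0, 0.93], "fingers": 1}, {"dp": [0.01, 0.61, 0.01], "turn": [0.0, 0.0, 0.93], "fingers": 1}, {"dp": [0.06, 0.6, 0.0], "turn": [0.0, 0.0, 0.93], "fingers": 1}, {"dp": [0.12, 0.59, 0.01], "turn": [0.0, 0.0, 0.93], "fingers": 1}]
[{"dp": [0.18, 0.58, 0.0], "turn": [0.0, 0.0, 0.92], "fingers": 1}, {"dp": [0.24, 0.56, 0.01], "turn": [0.0, 0.0, 0.93], "fingers": 1}, {"dp": [0.29, 0.53, 0.0], "turn": [0.0, 0.0, 0.92], "fingers": 1}, {"dp": [0.34, 0.51, 0.01], "turn": [0.0, 0.0, 0.93], "fingers": 1}, {"dp": [0.39, 0.47, 0.0], "turn": [0.0, 0.0, 0.92], "fingers": 1}]
[{"dp": [0.43, 0.43, 0.01], "turn": [0.0, 0.0, 0.93], "fingers": 1}, {"dp": [0.46, 0.39, 0.0], "turn": [0.01, 0.0, 0.92], "fingers": 1}, {"dp": [0.5, 0.34, 0.01], "turn": [0.0, 0.01, 0.93], "fingers": 1}]
end [579.2 -20.8  99.8] [ 3.141 -0.     1.61 ]
```

Request:
play_rows:
  rows:
    - {"dp": [-0.11, 0.6, 0], "turn": [0, 0, 0.93], "fingers": 1}
    - {"dp": [-0.05, 0.61, 0], "turn": [0, 0, 0.93], "fingers": 1}
    - {"dp": [0.01, 0.61, 0], "turn": [0, 0, 0.93], "fingers": 1}
    - {"dp": [0.06, 0.6, 0], "turn": [0, 0, 0.93], "fingers": 1}
    - {"dp": [0.12, 0.59, 0], "turn": [0, 0, 0.93], "fingers": 1}

```text
clock: 8.72
eef_pos: [493.6, -194.2, 101.1]
tcp_rot: [3.141, 0.001, 2.38]
contact_force: [-0.3, -0.5, -3.0]
opening: 0.444
grasp_force: 71.4
```

Request:
play_rows:
  rows:
    - {"dp": [0.18, 0.58, 0], "turn": [0, 0, 0.92], "fingers": 1}
    - {"dp": [0.24, 0.56, 0], "turn": [0, 0, 0.93], "fingers": 1}
    - {"dp": [0.29, 0.53, 0], "turn": [0, 0, 0.92], "fingers": 1}
    - {"dp": [0.34, 0.51, 0], "turn": [0, 0, 0.93], "fingers": 1}
    - {"dp": [0.39, 0.47, 0], "turn": [0, 0, 0.92], "fingers": 1}

```text
clock: 9.13
eef_pos: [546.9, -84.5, 101.0]
tcp_rot: [3.141, 0.0, 1.896]
contact_force: [0.3, 0.1, -3.0]
opening: 0.446
grasp_force: 71.4
```

Request:
play_rows:
  rows:
    - {"dp": [0.43, 0.43, 0], "turn": [0, 0, 0.93], "fingers": 1}
    - {"dp": [0.46, 0.39, 0], "turn": [0, 0, 0.92], "fingers": 1}
    - {"dp": [0.5, 0.34, 0], "turn": [0, 0, 0.93], "fingers": 1}
    - {"dp": [0, 0, 0], "turn": [0, 0, 0], "fingers": 1}
    - {"dp": [0, 0, 0], "turn": [0, 0, 0], "fingers": 1}

```text
clock: 9.55
eef_pos: [579.2, -19.6, 100.7]
tcp_rot: [3.141, 0.0, 1.613]
contact_force: [-0.7, -0.2, -2.6]
opening: 0.446
grasp_force: 71.4
```

```bash
python3 - <<'E'
from plan import plan
plan([(578,-20.7,14,1.61,1,.7)])
E
```

```text
[{"dp": [-0.01, -0.01, 0.54], "turn": [0.0, 0.0, 0.01], "fingers": 1}, {"dp": [-0.01, -0.01, 0.54], "turn": [0.0, 0.0, 0.01], "fingers": 1}, {"dp": [-0.0, -0.01, 0.54], "turn": [0.0, 0.0, 0.0], "fingers": 1}, {"dp": [-0.01, -0.0, 0.55], "turn": [0.01, 0.0, 0.01], "fingers": 1}]
end [578.2 -20.9  13.9] [-3.141  0.     1.61 ]
```

Request:
play_rows:
  rows:
    - {"dp": [-0.01, -0.01, 0.54], "turn": [0, 0, 0.01], "fingers": 1}
    - {"dp": [-0.01, -0.01, 0.54], "turn": [0, 0, 0.01], "fingers": 1}
    - {"dp": [0, -0.01, 0.54], "turn": [0, 0, 0], "fingers": 1}
    - {"dp": [-0.01, 0, 0.5], "turn": [0, 0, 0.01], "fingers": 1}
    - {"dp": [0, 0, 0], "turn": [0, 0, 0], "fingers": 1}

```text
clock: 9.97
eef_pos: [574.6, -22.7, 12.2]
tcp_rot: [-3.136, -0.0, 1.607]
contact_force: [-0.4, 0.4, -4.3]
opening: 0.443
grasp_force: 71.4
```

Request:
play_rows:
  rows:
    - {"dp": [0, 0, 0.06], "turn": [0, 0, 0], "fingers": 1}
    - {"dp": [0, 0, 0.05], "turn": [0, 0, 0], "fingers": 1}
    - {"dp": [0, 0, 0], "turn": [0, 0, 0], "fingers": 1}

```text
clock: 10.22
eef_pos: [578.4, -22.2, 11.6]
tcp_rot: [3.14, 0.0, 1.607]
contact_force: [-0.3, 0.5, -2.7]
opening: 0.448
grasp_force: 71.4
```

Request:
play_rows:
  rows:
    - {"dp": [0, 0, 0.05], "turn": [0, 0, 0], "fingers": 1}
    - {"dp": [0, 0, 0.04], "turn": [0, 0, 0], "fingers": 1}
    - {"dp": [0, 0, 0], "turn": [0, 0, 0], "fingers": 1}

```text
clock: 10.47
eef_pos: [578.8, -22.0, 9.5]
tcp_rot: [3.14, 0.0, 1.607]
contact_force: [-4.6, -0.8, 19.1]
opening: 0.448
grasp_force: 73.9
```

Request:
play_rows:
  rows:
    - {"dp": [0, 0, -0.05], "turn": [0, 0, 0], "fingers": 0.42}
    - {"dp": [0, 0, 0], "turn": [0, 0, 0], "fingers": 0.42}
    - {"dp": [0, 0, 0], "turn": [0, 0, 0], "fingers": 0.42}
    - {"dp": [0, 0, -0.2], "turn": [0, 0, 0], "fingers": 0.42}
    - {"dp": [0, 0, -0.5], "turn": [0, 0, 0], "fingers": 0.42}

```text
clock: 10.88
eef_pos: [575.9, -21.7, 35.4]
tcp_rot: [-3.137, -0.0, 1.607]
contact_force: [0.1, 0.3, -0.6]
opening: 0.58
grasp_force: 0.0
```

Request:
play_rows:
  rows:
    - {"dp": [0, 0, -0.8], "turn": [0, 0, 0], "fingers": 0}
    - {"dp": [0, 0, -0.8], "turn": [0, 0, 0], "fingers": 0}

```text
clock: 11.05
eef_pos: [576.8, -21.8, 101.5]
tcp_rot: [-3.139, -0.0, 1.607]
contact_force: [0.6, 0.2, -0.6]
opening: 0.846
grasp_force: 0.0
```

```bash
python3 - <<'E'
from plan import plan
plan([(440.4,-197.2,80,2.84,0)])
E
```

```text
[{"dp": [-0.33, -0.27, 0.04], "turn": [-0.0, -0.0, -0.91], "fingers": 0}, {"dp": [-0.3, -0.3, 0.04], "turn": [-0.0, -0.0, -0.91], "fingers": 0}, {"dp": [-0.27, -0.33, 0.04], "turn": [-0.0, -0.0, -0.91], "fingers": 0}, {"dp": [-0.24, -0.36, 0.04], "turn": [-0.0, -0.0, -0.9], "fingers": 0}, {"dp": [-0.2, -0.38, 0.04], "turn": [-0.0, -0.0, -0.91], "fingers": 0}]
[{"dp": [-0.17, -0.39, 0.04], "turn": [-0.0, -0.0, -0.9], "fingers": 0}, {"dp": [-0.13, -0.41, 0.04], "turn": [-0.0, -0.0, -0.91], "fingers": 0}, {"dp": [-0.09, -0.42, 0.04], "turn": [-0.0, -0.0, -0.9], "fingers": 0}, {"dp": [-0.05, -0.42, 0.04], "turn": [-0.0, -0.0, -0.91], "fingers": 0}, {"dp": [-0.0, -0.43, 0.05], "turn": [-0.0, -0.01, -0.9], "fingers": 0}]
[{"dp": [0.03, -0.42, 0.04], "turn": [-0.0, -0.0, -0.91], "fingers": 0}, {"dp": [0.08, -0.42, 0.05], "turn": [-0.01, -0.01, -0.9], "fingers": 0}, {"dp": [0.11, -0.41, 0.04], "turn": [-0.0, -0.0, -0.91], "fingers": 0}]
end [ 440.5 -197.1   80.2] [-3.142 -0.     2.84 ]
```

Request:
play_rows:
  rows:
    - {"dp": [-0.33, -0.27, 0.04], "turn": [0, 0, -0.91], "fingers": 0}
    - {"dp": [-0.3, -0.3, 0.04], "turn": [0, 0, -0.91], "fingers": 0}
    - {"dp": [-0.27, -0.33, 0.04], "turn": [0, 0, -0.91], "fingers": 0}
    - {"dp": [-0.24, -0.36, 0.04], "turn": [0, 0, -0.9], "fingers": 0}
    - {"dp": [-0.2, -0.38, 0.04], "turn": [0, 0, -0.91], "fingers": 0}

```text
clock: 11.47
eef_pos: [524.9, -90.1, 93.4]
tcp_rot: [3.141, 0.0, 2.087]
contact_force: [0.3, -0.4, -0.1]
opening: 1.0
grasp_force: 0.0
```

Request:
play_rows:
  rows:
    - {"dp": [-0.17, -0.39, 0.04], "turn": [0, 0, -0.9], "fingers": 0}
    - {"dp": [-0.13, -0.41, 0.04], "turn": [0, 0, -0.91], "fingers": 0}
    - {"dp": [-0.09, -0.42, 0.04], "turn": [0, 0, -0.9], "fingers": 0}
    - {"dp": [-0.05, -0.42, 0.04], "turn": [0, 0, -0.91], "fingers": 0}
    - {"dp": [0, -0.43, 0.05], "turn": [0, 0, -0.9], "fingers": 0}

```text
clock: 11.88
eef_pos: [472.6, -157.7, 84.9]
tcp_rot: [3.141, 0.001, 2.56]
contact_force: [-0.2, 0.0, 0.7]
opening: 0.999
grasp_force: 0.0
```

Request:
play_rows:
  rows:
    - {"dp": [0.03, -0.42, 0.04], "turn": [0, 0, -0.91], "fingers": 0}
    - {"dp": [0.08, -0.42, 0.05], "turn": [0, 0, -0.9], "fingers": 0}
    - {"dp": [0.11, -0.41, 0.04], "turn": [0, 0, -0.91], "fingers": 0}
    - {"dp": [0, 0, 0], "turn": [0, 0, 0], "fingers": 0}
    - {"dp": [0, 0, 0], "turn": [0, 0, 0], "fingers": 0}

```text
clock: 12.3
eef_pos: [441.3, -197.5, 79.6]
tcp_rot: [3.141, 0.0, 2.836]
contact_force: [0.5, 0.9, 0.2]
opening: 0.998
grasp_force: 0.0
```

```bash
python3 - <<'E'
from plan import plan
from look import *
look("bases",[("top",284,144,66,86,6),("side",255,165,90,80,4)])
plan([(440.4,-197.2,4,2.84,0,.7)])
E
```

```text
[{"dp": [0.01, -0.01, 0.63], "turn": [0.0, 0.0, -0.01], "fingers": 0}, {"dp": [0.01, -0.0, 0.63], "turn": [0.0, 0.0, -0.01], "fingers": 0}, {"dp": [0.02, -0.01, 0.63], "turn": [0.0, 0.01, -0.0], "fingers": 0}]
end [ 440.3 -197.2    4. ] [ 3.141 -0.     2.84 ]
```

View pics/bases.png

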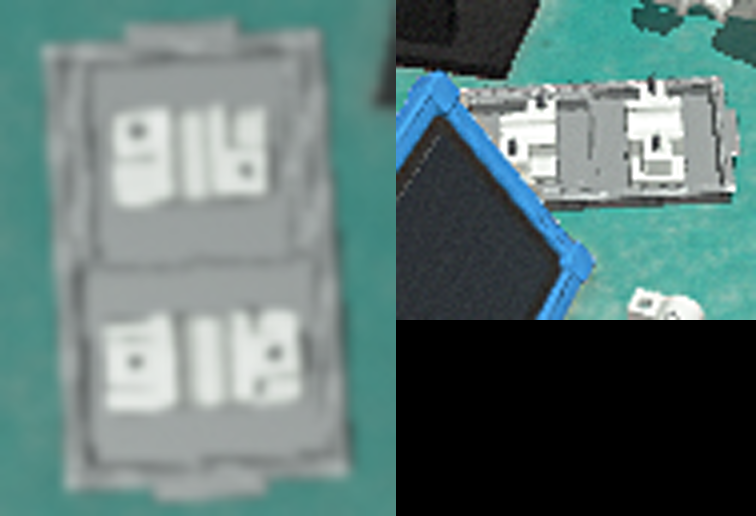

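```bash
python3 - <<'E'
from h import *
t=pickle.load(open("top_now.pkl","rb"))
o=lambda l:(np.array(l,float)+.5)/6-.5+[284,144]
print(fit(t,[[0,31,40],[0,-31,40]],o([(135,360),(275,352)]),[485,-25,0.04]).x)
print(fit(t,[[10,24,36],[-10,-24,36]],o([(137,131),(246,170)]),[579,-21,0.04]).x)
E
```

```text
[ 4.85424691e+02 -2.58559735e+01  3.39553884e-02]
[ 5.77336686e+02 -2.19608089e+01  2.51119687e-02]
```

Request:
play_rows:
  rows:
    - {"dp": [0.01, -0.01, 0.63], "turn": [0, 0, -0.01], "fingers": 0}
    - {"dp": [0.01, 0, 0.63], "turn": [0, 0, -0.01], "fingers": 0}
    - {"dp": [0.02, -0.01, 0.55], "turn": [0, 0, 0], "fingers": 0}
    - {"dp": [0, 0, 0], "turn": [0, 0, 0], "fingers": 1}
    - {"dp": [0, 0, 0], "turn": [0, 0, 0], "fingers": 1}

```text
clock: 12.82
eef_pos: [439.4, -196.5, 6.4]
tcp_rot: [3.141, -0.002, 2.842]
contact_force: [0.5, 0.2, 0.0]
opening: 0.746
grasp_force: 0.0
```

Request:
play_rows:
  rows:
    - {"dp": [0, 0, 0], "turn": [0, 0, 0], "fingers": 1}
    - {"dp": [0, 0, 0], "turn": [0, 0, 0], "fingers": 1}
    - {"dp": [0, 0, 0], "turn": [0, 0, 0], "fingers": 1}
    - {"dp": [0, 0, 0], "turn": [0, 0, 0], "fingers": 1}
    - {"dp": [0, 0, 0], "turn": [0, 0, 0], "fingers": 1}

```text
clock: 13.23
eef_pos: [440.9, -197.6, 8.6]
tcp_rot: [-3.142, 0.003, 2.842]
contact_force: [0.2, 2.3, 5.2]
opening: 0.449
grasp_force: 70.2
```

Request:
play_rows:
  rows:
    - {"dp": [0, 0, -0.3], "turn": [0, 0, 0], "fingers": 1}
    - {"dp": [0, 0, -0.7], "turn": [0, 0, 0], "fingers": 1}
    - {"dp": [0, 0, -0.8], "turn": [0, 0, 0], "fingers": 1}
    - {"dp": [0, 0, -0.6], "turn": [0, 0, 0], "fingers": 1}
    - {"dp": [0, 0, 0], "turn": [0, 0, 0], "fingers": 1}

```text
clock: 13.65
eef_pos: [442.8, -198.8, 108.3]
tcp_rot: [-3.14, 0.009, 2.842]
contact_force: [1.0, -0.3, -2.7]
opening: 0.444
grasp_force: 71.5
```

```bash
python3 - <<'E'
from plan import plan
plan([(485.6,-25.5,100,1.607,1)])
E
```

```text
[{"dp": [0.02, 0.34, 0.02], "turn": [0.0, 0.01, 0.91], "fingers": 1}, {"dp": [0.05, 0.34, 0.02], "turn": [0.0, 0.01, 0.91], "fingers": 1}, {"dp": [0.08, 0.33, 0.01], "turn": [0.0, 0.01, 0.91], "fingers": 1}, {"dp": [0.12, 0.32, 0.02], "turn": [0.0, 0.0, 0.91], "fingers": 1}, {"dp": [0.15, 0.31, 0.01], "turn": [0.0, 0.0, 0.91], "fingers": 1}]
[{"dp": [0.17, 0.3, 0.02], "turn": [0.0, 0.01, 0.91], "fingers": 1}, {"dp": [0.2, 0.28, 0.01], "turn": [0.01, 0.0, 0.9], "fingers": 1}, {"dp": [0.23, 0.26, 0.02], "turn": [0.0, 0.01, 0.91], "fingers": 1}, {"dp": [0.25, 0.23, 0.01], "turn": [0.01, 0.0, 0.9], "fingers": 1}, {"dp": [0.27, 0.21, 0.02], "turn": [0.0, 0.01, 0.91], "fingers": 1}]
[{"dp": [0.29, 0.18, 0.01], "turn": [0.01, 0.0, 0.9], "fingers": 1}, {"dp": [0.31, 0.16, 0.02], "turn": [0.0, 0.01, 0.91], "fingers": 1}, {"dp": [0.32, 0.12, 0.01], "turn": [0.01, 0.0, 0.9], "fingers": 1}]
end [485.6 -25.6 100.2] [-3.141  0.     1.608]
```

Request:
play_rows:
  rows:
    - {"dp": [0.02, 0.34, 0.02], "turn": [0, 0, 0.91], "fingers": 1}
    - {"dp": [0.05, 0.34, 0.02], "turn": [0, 0, 0.91], "fingers": 1}
    - {"dp": [0.08, 0.33, 0.01], "turn": [0, 0, 0.91], "fingers": 1}
    - {"dp": [0.12, 0.32, 0.02], "turn": [0, 0, 0.91], "fingers": 1}
    - {"dp": [0.15, 0.31, 0.01], "turn": [0, 0, 0.91], "fingers": 1}

```text
clock: 14.07
eef_pos: [455.9, -130.3, 99.8]
tcp_rot: [3.141, 0.0, 2.361]
contact_force: [-0.1, -0.1, -1.8]
opening: 0.442
grasp_force: 71.4
```

Request:
play_rows:
  rows:
    - {"dp": [0.17, 0.3, 0.02], "turn": [0, 0, 0.91], "fingers": 1}
    - {"dp": [0.2, 0.28, 0.01], "turn": [0, 0, 0.9], "fingers": 1}
    - {"dp": [0.23, 0.26, 0.02], "turn": [0, 0, 0.91], "fingers": 1}
    - {"dp": [0.25, 0.23, 0.01], "turn": [0, 0, 0.9], "fingers": 1}
    - {"dp": [0.27, 0.21, 0.02], "turn": [0, 0, 0.91], "fingers": 1}

```text
clock: 14.48
eef_pos: [472.6, -63.6, 96.6]
tcp_rot: [3.141, 0.0, 1.887]
contact_force: [-0.5, -0.6, -1.9]
opening: 0.444
grasp_force: 71.4
```

Request:
play_rows:
  rows:
    - {"dp": [0.29, 0.18, 0.01], "turn": [0, 0, 0.9], "fingers": 1}
    - {"dp": [0.31, 0.16, 0.02], "turn": [0, 0, 0.91], "fingers": 1}
    - {"dp": [0.32, 0.12, 0.01], "turn": [0, 0, 0.9], "fingers": 1}
    - {"dp": [0, 0, 0], "turn": [0, 0, 0], "fingers": 1}
    - {"dp": [0, 0, 0], "turn": [0, 0, 0], "fingers": 1}

```text
clock: 14.9
eef_pos: [482.3, -23.8, 95.0]
tcp_rot: [3.141, 0.0, 1.611]
contact_force: [0.5, -0.1, -2.2]
opening: 0.446
grasp_force: 71.4
```

Request:
play_rows:
  rows:
    - {"dp": [0, 0, 0], "turn": [0, 0, 0], "fingers": 1}
    - {"dp": [0, 0, 0], "turn": [0, 0, 0], "fingers": 1}

```text
clock: 15.07
eef_pos: [482.1, -24.8, 94.9]
tcp_rot: [3.142, 0.0, 1.609]
contact_force: [-0.0, -0.0, -2.1]
opening: 0.446
grasp_force: 71.4
```

```bash
python3 - <<'E'
from plan import plan
from look import *
look("capL",[("side",290,145,60,70,8)])
for i in range(4):
    s=r.sense();print(s["eef_pos"],s["tcp_rot"]);r.grab_frame("top")
plan([(485.6,-25.5,64,1.607,1,.5)])
E
```

```text
[482.16451373 -24.79075492  94.94473728] [3.14156574e+00 1.18619017e-04 1.60860229e+00]
[482.16825844 -24.75765051  94.91921894] [-3.14157661e+00  5.64281594e-05  1.60811584e+00]
[482.22888865 -24.71463388  94.91758683] [3.14156131e+00 3.02084382e-05 1.60786082e+00]
[482.28158734 -24.66117993  94.9382223 ] [3.14148931e+00 6.52177500e-05 1.60777859e+00]
[{"dp": [-0.01, 0.04, 0.39], "turn": [0.0, 0.0, 0.0], "fingers": 1}, {"dp": [-0.02, 0.04, 0.38], "turn": [0.0, 0.0, 0.01], "fingers": 1}]
end [485.5 -25.7  64.1] [3.142 0.    1.607]
```

View pics/capL.png

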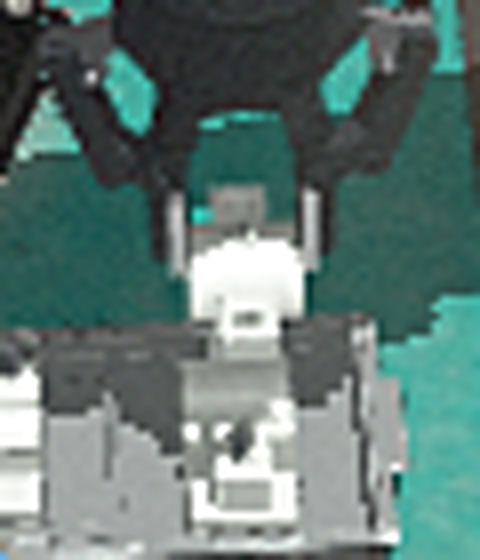

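Request:
play_rows:
  rows:
    - {"dp": [-0.01, 0.04, 0.39], "turn": [0, 0, 0], "fingers": 1}
    - {"dp": [-0.02, 0.04, 0.38], "turn": [0, 0, 0], "fingers": 1}
    - {"dp": [0, 0, 0], "turn": [0, 0, 0], "fingers": 1}
    - {"dp": [0, 0, 0], "turn": [0, 0, 0], "fingers": 1}
    - {"dp": [0, 0, 0], "turn": [0, 0, 0], "fingers": 1}

```text
clock: 15.73
eef_pos: [485.7, -25.4, 64.5]
tcp_rot: [3.142, 0.0, 1.608]
contact_force: [0.1, -0.0, -2.1]
opening: 0.443
grasp_force: 71.4
```

```bash
python3 - <<'E'
from look import *
look("capL2",[("side",290,145,60,70,8)])
s=r.sense();print(s["eef_pos"],s["tcp_rot"],s["contact_force"])
E
```

```text
[485.9270538  -25.3450179   64.71780116] [3.14093690e+00 6.41598100e-05 1.60789085e+00] [-0.30753731  0.55973285 -1.71605375]
```

Request:
play_rows:
  rows:
    - {"dp": [0, 0, 0.12], "turn": [0, 0, 0], "fingers": 1}
    - {"dp": [0, 0, 0.12], "turn": [0, 0, 0], "fingers": 1}
    - {"dp": [0, 0, 0.1], "turn": [0, 0, 0], "fingers": 1}
    - {"dp": [0, 0, 0], "turn": [0, 0, 0], "fingers": 1}

```text
clock: 16.12
eef_pos: [485.0, -25.2, 49.7]
tcp_rot: [-3.14, -0.0, 1.608]
contact_force: [0.2, 0.5, -2.7]
opening: 0.444
grasp_force: 71.4
```

No contact at the stud tips, so the holes are over the studs.

Request:
play_rows:
  rows:
    - {"dp": [0, 0, 0.12], "turn": [0, 0, 0], "fingers": 1}
    - {"dp": [0, 0, 0.08], "turn": [0, 0, 0], "fingers": 1}
    - {"dp": [0, 0, 0], "turn": [0, 0, 0], "fingers": 1}

```text
clock: 16.37
eef_pos: [485.1, -25.2, 41.8]
tcp_rot: [-3.141, -0.0, 1.608]
contact_force: [-0.7, -0.1, -0.7]
opening: 0.442
grasp_force: 71.4
```

Request:
play_rows:
  rows:
    - {"dp": [0, 0, 0.05], "turn": [0, 0, 0], "fingers": 1}
    - {"dp": [0, 0, 0.02], "turn": [0, 0, 0], "fingers": 1}
    - {"dp": [0, 0, 0], "turn": [0, 0, 0], "fingers": 1}

```text
clock: 16.62
eef_pos: [485.5, -25.3, 39.6]
tcp_rot: [-3.141, 0.0, 1.608]
contact_force: [0.7, -0.9, -2.4]
opening: 0.441
grasp_force: 71.4
```

Request:
play_rows:
  rows:
    - {"dp": [0, 0, 0.05], "turn": [0, 0, 0], "fingers": 1}
    - {"dp": [0, 0, 0.02], "turn": [0, 0, 0], "fingers": 1}
    - {"dp": [0, 0, 0], "turn": [0, 0, 0], "fingers": 1}

```text
clock: 16.87
eef_pos: [485.9, -25.3, 38.5]
tcp_rot: [3.141, 0.0, 1.608]
contact_force: [-6.2, 1.1, 24.8]
opening: 0.446
grasp_force: 74.2
```

Request:
play_rows:
  rows:
    - {"dp": [0, 0, -0.06], "turn": [0, 0, 0], "fingers": 0.42}
    - {"dp": [0, 0, 0], "turn": [0, 0, 0], "fingers": 0.42}
    - {"dp": [0, 0, 0], "turn": [0, 0, 0], "fingers": 0.42}
    - {"dp": [0, 0, -0.2], "turn": [0, 0, 0], "fingers": 0.42}
    - {"dp": [0, 0, -0.6], "turn": [0, 0, 0], "fingers": 0.42}

```text
clock: 17.28
eef_pos: [483.4, -25.2, 69.5]
tcp_rot: [-3.136, -0.0, 1.608]
contact_force: [-0.5, -0.6, -0.2]
opening: 0.581
grasp_force: 0.0
```

Request:
play_rows:
  rows:
    - {"dp": [0, 0, -0.6], "turn": [0, 0, 0], "fingers": 0}
    - {"dp": [0, 0, -0.6], "turn": [0, 0, 0], "fingers": 0}

```text
clock: 17.45
eef_pos: [485.1, -25.3, 120.3]
tcp_rot: [-3.14, -0.0, 1.608]
contact_force: [0.8, -0.3, 0.4]
opening: 0.843
grasp_force: 0.0
```

```bash
python3 - <<'E'
from plan import plan
plan([(455,70,110,2.2,0),(470,153.8,100,2.75,0)])
from look import *
look("capL3",[("top",284,144,66,86,5),("side",290,145,55,65,7),])
E
```

```text
[{"dp": [0.4, -0.11, 0.04], "turn": [-0.0, -0.0, -0.94], "fingers": 0}, {"dp": [0.41, -0.07, 0.04], "turn": [-0.0, -0.0, -0.94], "fingers": 0}, {"dp": [0.42, -0.03, 0.04], "turn": [-0.0, -0.0, -0.94], "fingers": 0}, {"dp": [0.42, 0.01, 0.05], "turn": [-0.0, -0.0, -0.94], "fingers": 0}, {"dp": [0.41, 0.05, 0.04], "turn": [-0.0, -0.0, -0.95], "fingers": 0}]
[{"dp": [0.4, 0.09, 0.05], "turn": [-0.01, -0.01, -0.94], "fingers": 0}, {"dp": [0.25, 0.26, 0.04], "turn": [0.0, 0.0, -0.88], "fingers": 0}, {"dp": [0.22, 0.28, 0.04], "turn": [-0.0, 0.0, -0.88], "fingers": 0}, {"dp": [0.19, 0.3, 0.04], "turn": [-0.0, 0.0, -0.87], "fingers": 0}, {"dp": [0.17, 0.31, 0.04], "turn": [-0.0, 0.0, -0.88], "fingers": 0}]
[{"dp": [0.14, 0.33, 0.04], "turn": [-0.0, 0.0, -0.87], "fingers": 0}, {"dp": [0.11, 0.33, 0.05], "turn": [-0.0, 0.0, -0.88], "fingers": 0}]
end [469.8 153.8  99.9] [-3.141  0.     2.75 ]
```

View pics/capL3.png

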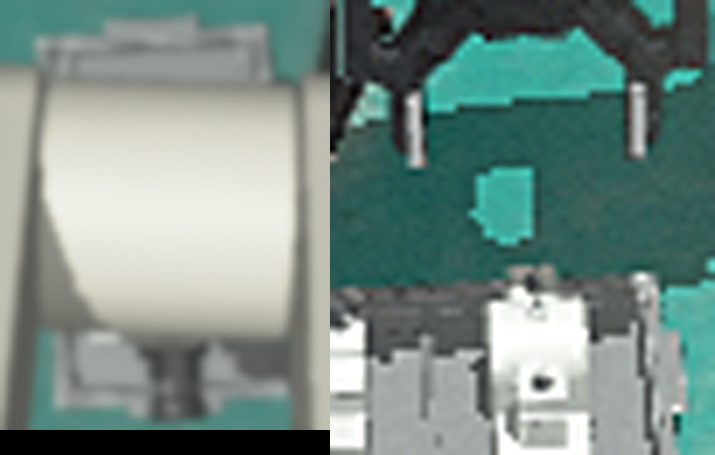

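Cap is home on the long block (studs through at (542,383) and (535,285) in the side crop). Now the small cap.

Request:
play_rows:
  rows:
    - {"dp": [0.4, -0.11, 0.04], "turn": [0, 0, -0.94], "fingers": 0}
    - {"dp": [0.41, -0.07, 0.04], "turn": [0, 0, -0.94], "fingers": 0}
    - {"dp": [0.42, -0.03, 0.04], "turn": [0, 0, -0.94], "fingers": 0}
    - {"dp": [0.42, 0.01, 0.05], "turn": [0, 0, -0.94], "fingers": 0}
    - {"dp": [0.41, 0.05, 0.04], "turn": [0, 0, -0.95], "fingers": 0}

```text
clock: 17.97
eef_pos: [459.8, 54.9, 110.5]
tcp_rot: [-3.141, -0.0, 2.106]
contact_force: [0.0, -0.3, 1.3]
opening: 0.995
grasp_force: 0.0
```

Request:
play_rows:
  rows:
    - {"dp": [0.4, 0.09, 0.05], "turn": [0, 0, -0.94], "fingers": 0}
    - {"dp": [0.25, 0.26, 0.04], "turn": [0, 0, -0.88], "fingers": 0}
    - {"dp": [0.22, 0.28, 0.04], "turn": [0, 0, -0.88], "fingers": 0}
    - {"dp": [0.19, 0.3, 0.04], "turn": [0, 0, -0.87], "fingers": 0}
    - {"dp": [0.17, 0.31, 0.04], "turn": [0, 0, -0.88], "fingers": 0}

```text
clock: 18.38
eef_pos: [465.4, 126.6, 102.1]
tcp_rot: [-3.141, -0.0, 2.572]
contact_force: [1.6, -0.2, 1.0]
opening: 0.996
grasp_force: 0.0
```

Request:
play_rows:
  rows:
    - {"dp": [0.14, 0.33, 0.04], "turn": [0, 0, -0.87], "fingers": 0}
    - {"dp": [0.11, 0.33, 0.05], "turn": [0, 0, -0.88], "fingers": 0}
    - {"dp": [0, 0, 0], "turn": [0, 0, 0], "fingers": 0}
    - {"dp": [0, 0, 0], "turn": [0, 0, 0], "fingers": 0}
    - {"dp": [0, 0, 0], "turn": [0, 0, 0], "fingers": 0}

```text
clock: 18.8
eef_pos: [469.8, 153.3, 98.6]
tcp_rot: [-3.141, -0.001, 2.748]
contact_force: [0.1, -0.5, -0.4]
opening: 1.005
grasp_force: 0.0
```

```bash
python3 - <<'E'
from plan import plan
plan([(476,153.8,60,2.75,0,.7)])
plan([(476,153.8,3,2.75,0,.7)])
from look import *
look("capS",[("side",295,205,75,85,7)])
E
```

```text
[{"dp": [-0.07, 0.04, 0.48], "turn": [-0.0, -0.0, -0.01], "fingers": 0}, {"dp": [-0.07, 0.03, 0.48], "turn": [-0.01, -0.01, -0.01], "fingers": 0}]
end [476.  153.8  60.2] [3.141 0.    2.75 ]
[{"dp": [-0.03, 0.02, 0.6], "turn": [-0.0, -0.0, -0.0], "fingers": 0}, {"dp": [-0.04, 0.02, 0.6], "turn": [-0.0, -0.0, -0.01], "fingers": 0}, {"dp": [-0.03, 0.02, 0.59], "turn": [-0.0, -0.0, -0.0], "fingers": 0}, {"dp": [-0.04, 0.01, 0.6], "turn": [-0.01, -0.01, -0.01], "fingers": 0}]
end [476.  153.7   3. ] [3.141 0.    2.75 ]
```

View pics/capS.png

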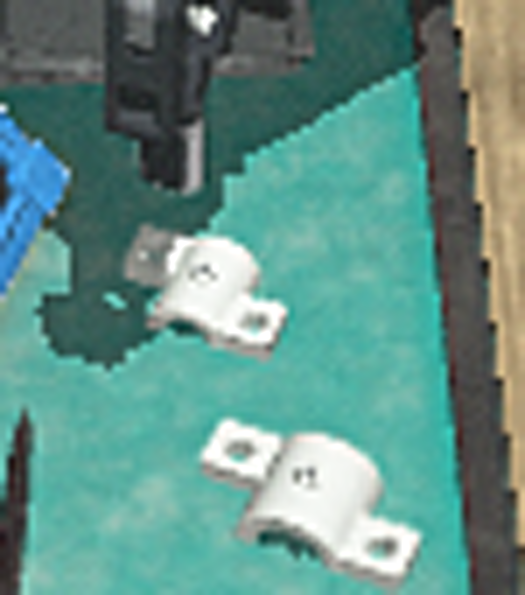

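Request:
play_rows:
  rows:
    - {"dp": [-0.07, 0.04, 0.5], "turn": [0, 0, 0], "fingers": 0}
    - {"dp": [-0.07, 0.03, 0.7], "turn": [0, 0, -0.02], "fingers": 0}
    - {"dp": [0, 0, 0.7], "turn": [0, 0, 0], "fingers": 0}
    - {"dp": [0, 0, 0.45], "turn": [0, 0, 0], "fingers": 0}
    - {"dp": [0, 0, 0], "turn": [0, 0, 0], "fingers": 0.2}

```text
clock: 19.27
eef_pos: [474.1, 152.8, 2.0]
tcp_rot: [-3.138, -0.004, 2.75]
contact_force: [-0.7, -0.8, 0.5]
opening: 0.883
grasp_force: 0.0
```

Request:
play_rows:
  rows:
    - {"dp": [0, 0, 0], "turn": [0, 0, 0], "fingers": 1}
    - {"dp": [0, 0, 0], "turn": [0, 0, 0], "fingers": 1}
    - {"dp": [0, 0, 0], "turn": [0, 0, 0], "fingers": 1}
    - {"dp": [0, 0, 0], "turn": [0, 0, 0], "fingers": 1}
    - {"dp": [0, 0, 0], "turn": [0, 0, 0], "fingers": 1}

```text
clock: 19.68
eef_pos: [477.5, 154.3, 6.7]
tcp_rot: [3.14, 0.002, 2.752]
contact_force: [-1.8, -2.3, 6.6]
opening: 0.442
grasp_force: 69.6
```

Request:
play_rows:
  rows:
    - {"dp": [0, 0, 0], "turn": [0, 0, 0], "fingers": 1}
    - {"dp": [0, 0, 0], "turn": [0, 0, 0], "fingers": 1}

```text
clock: 19.85
eef_pos: [477.5, 154.3, 6.7]
tcp_rot: [3.14, 0.002, 2.752]
contact_force: [-1.3, -2.4, 6.0]
opening: 0.439
grasp_force: 69.6
```

Request:
play_rows:
  rows:
    - {"dp": [0, 0, -0.3], "turn": [0, 0, 0], "fingers": 1}
    - {"dp": [0, 0, -0.7], "turn": [0, 0, 0], "fingers": 1}
    - {"dp": [0, 0, -0.8], "turn": [0, 0, 0], "fingers": 1}
    - {"dp": [0, 0, -0.7], "turn": [0, 0, 0], "fingers": 1}
    - {"dp": [0, 0, 0], "turn": [0, 0, 0], "fingers": 1}

```text
clock: 20.27
eef_pos: [480.0, 155.3, 111.0]
tcp_rot: [3.135, 0.007, 2.752]
contact_force: [0.2, 0.2, -1.4]
opening: 0.443
grasp_force: 71.2
```

```bash
python3 - <<'E'
from plan import plan
plan([(460,75,104,2.2,1),(578.2,-22.6,104,1.607,1)])
E
```

```text
[{"dp": [-0.05, -0.34, 0.03], "turn": [0.01, 0.01, 0.88], "fingers": 1}, {"dp": [-0.08, -0.34, 0.03], "turn": [0.01, 0.01, 0.88], "fingers": 1}, {"dp": [-0.11, -0.33, 0.03], "turn": [0.01, 0.01, 0.88], "fingers": 1}, {"dp": [-0.14, -0.31, 0.03], "turn": [0.02, 0.01, 0.88], "fingers": 1}, {"dp": [-0.17, -0.3, 0.02], "turn": [0.01, 0.01, 0.88], "fingers": 1}]
[{"dp": [-0.2, -0.28, 0.03], "turn": [0.02, 0.0, 0.87], "fingers": 1}, {"dp": [-0.62, 0.16, -0.0], "turn": [-0.0, 0.0, 0.94], "fingers": 1}, {"dp": [-0.6, 0.22, -0.0], "turn": [-0.0, 0.0, 0.95], "fingers": 1}, {"dp": [-0.57, 0.28, -0.0], "turn": [-0.0, 0.0, 0.94], "fingers": 1}, {"dp": [-0.55, 0.33, -0.0], "turn": [-0.0, 0.0, 0.95], "fingers": 1}]
[{"dp": [-0.51, 0.38, -0.0], "turn": [-0.0, 0.0, 0.94], "fingers": 1}, {"dp": [-0.47, 0.43, -0.0], "turn": [-0.0, 0.0, 0.95], "fingers": 1}]
end [578.1 -22.7 103.9] [-3.141  0.     1.607]
```

Request:
play_rows:
  rows:
    - {"dp": [-0.05, -0.34, 0.02], "turn": [0, 0, 0.88], "fingers": 1}
    - {"dp": [-0.08, -0.34, 0.02], "turn": [0, 0, 0.88], "fingers": 1}
    - {"dp": [-0.11, -0.33, 0.02], "turn": [0, 0, 0.88], "fingers": 1}
    - {"dp": [-0.14, -0.31, 0.02], "turn": [0, 0, 0.88], "fingers": 1}
    - {"dp": [-0.17, -0.3, 0], "turn": [0, 0, 0.88], "fingers": 1}

```text
clock: 20.68
eef_pos: [459.6, 86.7, 102.2]
tcp_rot: [3.141, 0.001, 2.287]
contact_force: [1.0, -0.5, -1.6]
opening: 0.441
grasp_force: 71.1
```

Request:
play_rows:
  rows:
    - {"dp": [-0.2, -0.28, 0], "turn": [0, 0, 0.87], "fingers": 1}
    - {"dp": [-0.62, 0.16, 0], "turn": [0, 0, 0.94], "fingers": 1}
    - {"dp": [-0.6, 0.22, 0], "turn": [0, 0, 0.95], "fingers": 1}
    - {"dp": [-0.57, 0.28, 0], "turn": [0, 0, 0.94], "fingers": 1}
    - {"dp": [-0.55, 0.33, 0], "turn": [0, 0, 0.95], "fingers": 1}

```text
clock: 21.1
eef_pos: [536.5, 8.0, 102.5]
tcp_rot: [3.14, 0.0, 1.8]
contact_force: [0.2, 1.4, -1.2]
opening: 0.446
grasp_force: 71.1
```

Request:
play_rows:
  rows:
    - {"dp": [-0.51, 0.38, 0], "turn": [0, 0, 0.94], "fingers": 1}
    - {"dp": [-0.47, 0.43, 0], "turn": [0, 0, 0.95], "fingers": 1}
    - {"dp": [0, 0, 0], "turn": [0, 0, 0], "fingers": 1}
    - {"dp": [0, 0, 0], "turn": [0, 0, 0], "fingers": 1}
    - {"dp": [0, 0, 0], "turn": [0, 0, 0], "fingers": 1}

```text
clock: 21.52
eef_pos: [573.8, -23.6, 101.7]
tcp_rot: [-3.141, -0.0, 1.608]
contact_force: [0.1, -1.2, -2.0]
opening: 0.44
grasp_force: 71.2
```

```bash
python3 - <<'E'
from look import *
from plan import plan
look("capS2",[("side",260,145,65,70,8)])
s=r.sense();print(s["eef_pos"],s["tcp_rot"])
plan([(578.2,-22.6,58,1.607,1,.5)])
E
```

```text
[573.61378538 -23.28316451 101.72773644] [-3.14081699e+00 -2.44444188e-04  1.60807271e+00]
[{"dp": [0.0, 0.04, 0.36], "turn": [-0.0, -0.0, 0.0], "fingers": 1}, {"dp": [0.01, 0.04, 0.37], "turn": [-0.0, -0.0, 0.01], "fingers": 1}, {"dp": [0.0, 0.04, 0.36], "turn": [-0.01, -0.0, 0.0], "fingers": 1}]
end [578.4 -22.7  58.1] [ 3.141 -0.     1.607]
```

View pics/capS2.png

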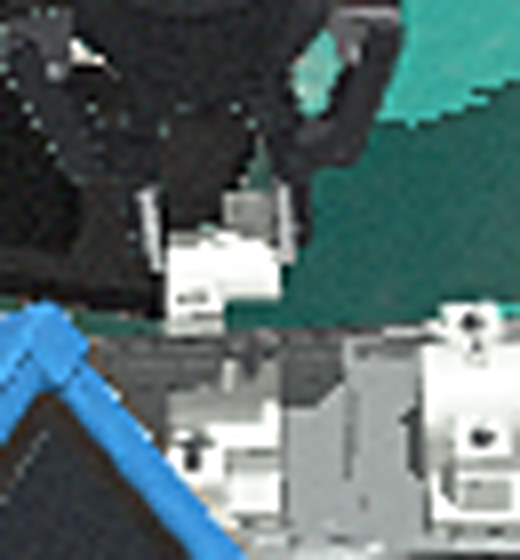

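Request:
play_rows:
  rows:
    - {"dp": [0, 0.04, 0.36], "turn": [0, 0, 0], "fingers": 1}
    - {"dp": [0.01, 0.04, 0.37], "turn": [0, 0, 0], "fingers": 1}
    - {"dp": [0, 0.03, 0.36], "turn": [0, 0, 0], "fingers": 1}
    - {"dp": [0, 0, 0], "turn": [0, 0, 0], "fingers": 1}
    - {"dp": [0, 0, 0], "turn": [0, 0, 0], "fingers": 1}

```text
clock: 21.98
eef_pos: [577.8, -22.5, 57.8]
tcp_rot: [-3.14, -0.0, 1.608]
contact_force: [-0.2, -0.2, -1.0]
opening: 0.438
grasp_force: 71.1
```

Request:
play_rows:
  rows:
    - {"dp": [0, 0, 0], "turn": [0, 0, 0], "fingers": 1}
    - {"dp": [0, 0, 0], "turn": [0, 0, 0], "fingers": 1}
    - {"dp": [0, 0, 0], "turn": [0, 0, 0], "fingers": 1}

```text
clock: 22.23
eef_pos: [579.5, -23.1, 59.0]
tcp_rot: [3.14, 0.0, 1.607]
contact_force: [0.4, 0.4, -1.1]
opening: 0.441
grasp_force: 71.1
```

Request:
play_rows:
  rows:
    - {"dp": [0, -0.02, 0.12], "turn": [0, 0, 0], "fingers": 1}
    - {"dp": [0, 0, 0.12], "turn": [0, 0, 0], "fingers": 1}
    - {"dp": [0, 0, 0.1], "turn": [0, 0, 0], "fingers": 1}
    - {"dp": [0, 0, 0], "turn": [0, 0, 0], "fingers": 1}

```text
clock: 22.57
eef_pos: [577.4, -23.2, 43.4]
tcp_rot: [-3.14, -0.0, 1.607]
contact_force: [0.5, -0.0, -1.7]
opening: 0.442
grasp_force: 71.1
```

Request:
play_rows:
  rows:
    - {"dp": [0, 0, 0.08], "turn": [0, 0, 0], "fingers": 1}
    - {"dp": [0, 0, 0.06], "turn": [0, 0, 0], "fingers": 1}
    - {"dp": [0, 0, 0], "turn": [0, 0, 0], "fingers": 1}

```text
clock: 22.82
eef_pos: [577.9, -23.2, 38.3]
tcp_rot: [-3.141, -0.0, 1.607]
contact_force: [0.2, -0.5, -1.8]
opening: 0.44
grasp_force: 71.1
```

Request:
play_rows:
  rows:
    - {"dp": [0, 0, 0.06], "turn": [0, 0, 0], "fingers": 1}
    - {"dp": [0, 0, 0.04], "turn": [0, 0, 0], "fingers": 1}
    - {"dp": [0, 0, 0], "turn": [0, 0, 0], "fingers": 1}

```text
clock: 23.07
eef_pos: [578.1, -23.2, 34.6]
tcp_rot: [-3.141, -0.0, 1.607]
contact_force: [-0.6, -0.1, -1.8]
opening: 0.44
grasp_force: 71.1
```

Request:
play_rows:
  rows:
    - {"dp": [0, 0, 0.03], "turn": [0, 0, 0], "fingers": 1}
    - {"dp": [0, 0, 0], "turn": [0, 0, 0], "fingers": 1}

```text
clock: 23.23
eef_pos: [578.2, -23.2, 33.6]
tcp_rot: [-3.142, -0.0, 1.607]
contact_force: [-0.6, -0.0, -1.7]
opening: 0.436
grasp_force: 71.1
```

Request:
play_rows:
  rows:
    - {"dp": [0, 0, 0.04], "turn": [0, 0, 0], "fingers": 1}
    - {"dp": [0, 0, 0.02], "turn": [0, 0, 0], "fingers": 1}
    - {"dp": [0, 0, 0], "turn": [0, 0, 0], "fingers": 1}

```text
clock: 23.48
eef_pos: [578.5, -23.2, 32.7]
tcp_rot: [3.141, 0.0, 1.607]
contact_force: [-5.0, 0.5, 15.6]
opening: 0.443
grasp_force: 72.9
```

Seated. Release and withdraw clear of the view.

Request:
play_rows:
  rows:
    - {"dp": [0, 0, -0.05], "turn": [0, 0, 0], "fingers": 0.42}
    - {"dp": [0, 0, 0], "turn": [0, 0, 0], "fingers": 0.42}
    - {"dp": [0, 0, 0], "turn": [0, 0, 0], "fingers": 0.42}
    - {"dp": [0, 0, -0.2], "turn": [0, 0, 0], "fingers": 0.42}
    - {"dp": [0, 0, -0.6], "turn": [0, 0, 0], "fingers": 0.42}

```text
clock: 23.9
eef_pos: [575.9, -23.1, 63.1]
tcp_rot: [-3.136, -0.0, 1.607]
contact_force: [0.5, 0.0, 0.8]
opening: 0.581
grasp_force: 0.0
```

Request:
play_rows:
  rows:
    - {"dp": [0, 0, -0.8], "turn": [0, 0, 0], "fingers": 0.4}
    - {"dp": [0, 0, -0.8], "turn": [0, 0, 0], "fingers": 0.4}
    - {"dp": [-0.8, -0.5, 0], "turn": [0, 0, 0], "fingers": 0.4}
    - {"dp": [-0.8, -0.5, 0], "turn": [0, 0, 0], "fingers": 0.4}
    - {"dp": [-0.8, -0.5, 0], "turn": [0, 0, 0], "fingers": 0.4}

```text
clock: 24.32
eef_pos: [521.6, -122.0, 130.5]
tcp_rot: [3.14, 0.001, 1.609]
contact_force: [-0.1, -0.6, 0.3]
opening: 0.596
grasp_force: 0.0
```

Request:
play_rows:
  rows:
    - {"dp": [-0.8, -0.3, 0], "turn": [0, 0, 0], "fingers": 0.4}
    - {"dp": [-0.9, 0, 0], "turn": [0, 0, 0], "fingers": 0.4}
    - {"dp": [-0.9, 0, 0], "turn": [0, 0, 0], "fingers": 0.4}
    - {"dp": [-0.9, 0, 0], "turn": [0, 0, 0], "fingers": 0.4}
    - {"dp": [0, 0, 0], "turn": [0, 0, 0], "fingers": 0.4}

```text
clock: 24.73
eef_pos: [515.5, -267.5, 130.2]
tcp_rot: [3.139, 0.003, 1.604]
contact_force: [-0.0, 1.1, -0.1]
opening: 0.602
grasp_force: 0.0
```

```bash
python3 - <<'E'
from look import *
look("final",[("top",284,144,66,86,6),("side",255,165,90,80,4.4)])
E
```

```text
(no output)
```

View pics/final.png

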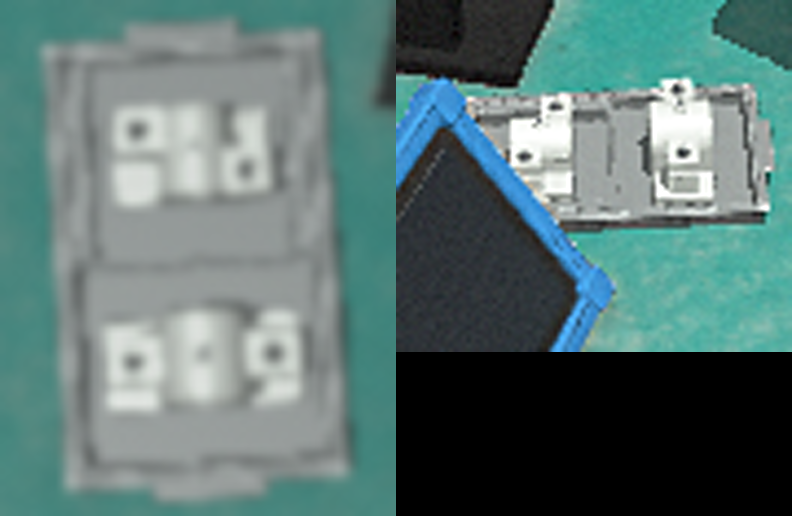

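Both blocks stand in their compartments with the caps down: the top crop shows the studs in the holes at (138,130) and (245,168) for the short block, and at (133,360) and (273,352) for the long one.

```bash
python3 -c "
from rig import r
print(r.sign_off())"
```

```text
the job is handed in; nothing more can be done
None
```

Both bearing blocks are packed in the grey tray with their own caps seated fully down, the stray caps were not touched, and the job was handed in at about 25 s on the robot clock (no verdict was returned).

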